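Refit the roller rotor on the dosing pump

TASK

Refit the cleaned roller rotor on the dosing pump: take it out of its cradle, stand it on the pale mat so that you can take it again by its other two sides, then lower it in your grip onto the pump's flatted shaft, flat to flat, until it is fully home. Let go and swing the red-knobbed retainer across the top of the rotor as far as it goes, without disturbing the flasks and the jar.

Things in the scene. Friction and masses are not known exactly. Their poses are not given: they have to be found in the camera images.
- rotor_center (a point): Centre (half-way up) of the loose roller rotor: blue square block 44 x 44 mm, 36 mm high, 120 g, upright, steel rollers let into its corners. z up; x points to the flat of its bore, where a red dot marks the top. It starts in the cradle, its x within 0.1 rad of the cradle's x. There it can be gripped only along its own x; in the pump only along its own y.
- rotor_bore (a point): Centre of the rotor's underside: lower mouth of its D bore, which runs right through along z. 19.6 mm across the round, flat 5.3 mm from the axis on the rotor's +x side; the mouth is widened by 2 mm. It fits the shaft with 0.8 mm clearance all round. 18 mm below the rotor's centre; same axes.
- cradle: Fixed grey cradle; origin at the centre of its underside. Base 90 x 90 x 10 mm, on which the rotor stands (10 mm above the bench); two walls 56 mm long (along x), 10 mm thick, up to 50 mm above the bench, at y = +-28 to +-38 mm, 6 mm from the rotor's sides. Open at both x ends.
- mat_top (a point): Centre of the top face of the pale mat, 110 x 110 mm, 4 mm thick, fixed on the bench: the place to stand the rotor for regrasping.
- pump: Fixed beige pump, origin at the centre of its underside: 170 (x) x 150 (y) mm, flat deck 60 mm above the bench, D shaft upright in its middle. Two lilac cheeks 60 mm long (along x), 38 mm high, stand on the deck at y = +-28 to +-50 mm; between them fingers have room only at the rotor's sides that face the pump's +x and -x, free down to the deck.
- shaft_tip (a point): Centre of the top of the steel D shaft, in the pump's axes (z up). It does not turn; 18 mm in diameter, 30 mm high, top 3 mm tapered; flat 4.5 mm from the axis, facing +y, where a red dot marks the deck. Rotor fully home: underside on the deck, centre 12 mm below this point, rotor's x along the pump's +y.
- retainer_pivot (a point): Pivot of the retainer, on the pump's +y cheek, in the pump's axes: 42 mm from the shaft axis along +y, 13.5 mm above the shaft tip. The pivot's axis is vertical.
- retainer_knob (a point): Centre (half-way up) of the retainer's red upright knob, 12 mm in diameter, 30 mm high, at the outer end of a flat steel arm (16 mm wide, 6 mm thick), 60 mm from the pivot. The arm's top is 15 mm below this point, its underside 4 mm above a rotor that is home; a rotor not home blocks it. x points along the arm, away from the pivot.
- retainer (a joint): Angle of the retainer, rad. 0 is fully open (the arm points along the pump's +x, turned 0.175 rad towards +y); it grows as the arm swings clockwise seen from above, to its stop at 1.746, where the arm points along the pump's -y, across the rotor. Starts at 0 to 0.3. It stays where it is left; swinging takes about 1 N at the knob.
- flask_a_center (a point): Centre (half-way up) of a frosted flask with a yellow label, bulb 55 mm in diameter, 136 mm high, loose: leave alone.
- flask_b_center (a point): Centre (half-way up) of a flask with an orange label and a blue stopper, same size, loose: leave alone.
- jar_center (a point): Centre (half-way up) of a white jar with a blue cap, 56 mm in diameter, 70 mm high, loose: leave alone.
- tube_rack: Fixed blue rack of capped sample tubes, 56 x 104 mm, 102 mm high; the origin is the centre of its underside.
Things that resemble listed ones, but are neither listed nor needed, are in the scene too. Of the things that look like the part that bears rotor_center, the smallest one is meant. Several things look just like the part that bears mat_top: the one meant starts nearest to the robot's base.

How it is judged (in metres and radians):
On the way, in this order (a step that is already met when the one before it is completed fails the run):
1. the rotor stands upright on the mat, let go (x of rotor_center in the frame of mat_top between -0.055 and 0.055 m and y of rotor_center in the frame of mat_top between -0.055 and 0.055 m and z of rotor_center in the frame of mat_top below 0.021 m and angle between rotor_center's own z axis and vertical below 0.1 rad and contact force between the fingers and rotor below 0.1 N), for 0.1 s.
2. the rotor, still in the grip, is lowered onto the shaft to within 8 mm of home (horizontal distance between rotor_center and shaft_tip below 0.004 m and z of rotor_center in the frame of shaft_tip below -0.004 m and contact force between the fingers and rotor above 0.5 N), for 0.02 s.
3. the rotor is fully home on the shaft and let go, the retainer still open (z of rotor_center in the frame of shaft_tip below -0.0095 m and angle between rotor_center's own z axis and vertical below 0.06 rad and contact force between the fingers and rotor below 0.1 N and value of joint retainer below 1 rad), for 0.1 s.
At the end, for the whole second after the job is handed in: The rotor stands on the pump's shaft, its flat on the shaft's flat (within 0.25 rad) and upright (within 0.06 rad), within 2.5 mm of fully home and 3 mm of the shaft's axis, at rest; the retainer is swung across it to within 0.24 rad of its stop and at rest (z of rotor_center in the frame of shaft_tip below -0.0095 m and horizontal distance between rotor_center and shaft_tip below 0.003 m and angle between rotor_center's own z axis and vertical below 0.06 rad and angle between the x axis of rotor_center and the y axis of shaft_tip, either way round below 0.25 rad and value of joint retainer above 1.5 rad and velocity of joint retainer below 0.05 rad/s and linear speed of rotor below 0.02 m/s); the robot touches nothing.
It fails at once if a flask or the jar is pushed more than 25 mm or tipped (distance of any of flask_a_center, flask_b_center, jar_center from where it was at the start of the episode above 0.025 m).
It also fails if it takes over 72 s, if anything falls off the work surface, if the arm or the gripper's body presses on something with over 40 N, if the wrist force passes 120 N, or if a joint passes its speed limit or range.

ROBOT

A 7-joint arm with a two-finger parallel gripper is mounted at the origin on the work surface. World frame = base frame: x ahead of the robot, y to its left, z up, the work surface at z = 0. Lengths are in m, angles in degrees, forces in N, time in s.
With the tool pointing down it reaches from about 0.425 to 0.875 m from the base axis. Payload 4.7 kg.
Tool frame: the origin (TCP) lies at the very end of the fingers, on their centre line; the grasp point (between the pads) lies 19 mm behind it; z points along the fingers, y is the direction in which the jaws open and shut (so a half turn about z gives the same grasp; the last joint's range is limited). The gripper opens to 87 mm and grips with 3 to 60 N. Pads are 19 mm wide; open, the fingers measure 117 mm over their backs; the gripper's body (75 mm by 190 mm) begins 51 mm behind the grasp point.
Start: joints at [74.433, 18.392, -4.016, 83.108, 1.295, 78.541, -3.26], TCP at [0.183, -0.624, 0.223] pointing down, gripper open.
Joint ranges: [-163.93, 163.93], [-17.29, 119.83], [-79.2, 71.16], [3.27, 140.29], [-89.18, 269.18], [5.43, 117.66], [-154.24, 154.24]. Speed limits (degrees/s): [147.25, 147.25, 180, 180, 180, 180, 180].

INTERFACE

Orientations are given as [roll, pitch, yaw] about the fixed x, y, z axes, in that order (R = Rz(yaw) Ry(pitch) Rx(roll)).
In Python, from cell import sensors, imaging, ticket gives the robot as it stands.
- The arm moves only by the tool carry_out, never from a script. Its argument "plan" is a list of rows, each an object of numbers: "fingers": the closure, from -1 (fully open) to 1 (shut); "dx", "dy", "dz": the shift along the tool's x, y, z normalised to -1 to 1, where 1 is 0.03 m; "rx", "ry", "rz": the turn, a rotation vector about the tool's x, y, z normalised to -1 to 1, where 1 is 10 degrees. A call has 1 to 12 rows; each row shifts and turns the commanded pose from where the row before left it, along the tool's axes as they then stand; what a row does not reach is not made up. A row lasts 1/8 s, in which the tool goes at most 62.5 mm and 10.7 degrees, less where a joint would pass 70% of its speed; a pose out of reach is approached as far as the arm can. A call with a number of a shift or a turn outside -1 to 1 is refused whole. A call with a gripper value outside its range is refused whole. The fingers move at their own pace and stop on an object; "force" is the grip in N (left out, the last holds). Time passes only in rows, so rows that do not move let the fingers close. It gives the time, the measured TCP pose, the force and the opening at its end, in the units of the state.
- sensors.get_obs(): the state, without advancing time (a new reading comes with each control period).
- imaging.read_camera(name): name is "scene" or "side" or "wrist"; returns a dict with "color" (400x640x3 uint8, red, green, blue), "mtx" (3x3 intrinsics, pixels), "extrinsics" (4x4, takes a point from world to camera coordinates); the wrist camera has in their place "tool_from_camera" (4x4, takes a point from camera to tool coordinates, whose origin is the TCP and whose axes are the flange's). Camera axes: x right, y down, z forward; pixel columns grow to the right and rows downward; lengths in m; the calibration is good to about 2 mm. The wrist camera is an equidistant fisheye: a pixel r from the principal point sees the ray r / f radians off the axis. A picture is of the moment at which its call begins: read the wrist's pose just before it. There is no depth.
- ticket.sign_off(): hands the job in, once; it reports no verdict.
The state is a dict: "time_s": time; "qpos": joint angles; "joint_velocities": joint speeds; "effort": joint torques, N m; "tool_pos": TCP position; "tool_rot": TCP orientation; "force": force on the tool from outside, world axes, zero at the start; "wrist_torque": the same for the moment, N m; "grip_width": finger opening in m.
Only numpy, scipy, OpenCV 4.12 (cv2) and the standard library are available. Lean on these libraries where they do the work, as an engineer would, in place of code of your own. Each camera call takes 0.05 s, during which the arm holds its last target.

## Working session

There is one attempt and no reset: what is moved stays moved. The work goes in short steps, Python scripts to look and compute and a tool call to move; the robot and the scene stay as the last step left them, time stands still between calls to the robot, and variables do not carry over. Pictures are saved under pics/ and viewed, and the job is handed in when it is done.

Besides the shell and the picture viewer there is one more tool, called by a JSON object that holds its "op" and its "data", one argument or row to a line. carry_out: Moves the arm, as the interface text tells. Scaled input: -1 to 1 covers 0.03 m each way for a shift and 10 degrees each way for a turn. Its arguments: {"type":"object","properties":{"plan":{"type":"array"},"force":{"type":"number"}},"required":["plan"]}

```bash
ls; mkdir -p pics; cat > h.py <<'E'
import numpy as np, cv2, json
from cell import sensors, imaging, ticket
from scipy.spatial.transform import Rotation as R
def shot(n):
    o=sensors.get_obs(); c=imaging.read_camera(n)
    return o,c
def save(c,name): cv2.imwrite('pics/'+name,c['color'][:,:,::-1])
def toolT(o):
    T=np.eye(4); T[:3,:3]=R.from_euler('xyz',o['tool_rot'],degrees=True).as_matrix(); T[:3,3]=o['tool_pos']; return T
def ray(c,uv,o=None):
    K=np.array(c['mtx']); u,v=uv
    if 'extrinsics' in c:
        E=np.array(c['extrinsics']); d=np.array([(u-K[0,2])/K[0,0],(v-K[1,2])/K[1,1],1]); 
        Rm=E[:3,:3]; return -Rm.T@E[:3,3], Rm.T@d/np.linalg.norm(d)
    x=(u-K[0,2])/K[0,0]; y=(v-K[1,2])/K[1,1]; r=np.hypot(x,y); s=np.sin(r)/r if r>1e-9 else 1
    d=np.array([x*s,y*s,np.cos(r)]); T=toolT(o)@np.array(c['tool_from_camera']); return T[:3,3],T[:3,:3]@d
def onz(c,uv,z,o=None):
    p,d=ray(c,uv,o); return p+d*(z-p[2])/d[2]
def proj(c,P,o=None):
    K=np.array(c['mtx']); P=np.append(P,1)
    if 'extrinsics' in c:
        q=np.array(c['extrinsics'])@P; return np.array([K[0,0]*q[0]/q[2]+K[0,2],K[1,1]*q[1]/q[2]+K[1,2]])
    q=np.linalg.inv(toolT(o)@np.array(c['tool_from_camera']))@P
    r=np.hypot(q[0],q[1]); t=np.arctan2(r,q[2]); return np.array([K[0,0]*t*q[0]/r+K[0,2],K[1,1]*t*q[1]/r+K[1,2]])
E
python3 - <<'E'
from h import *
for n in ['scene','side','wrist']:
    o,c=shot(n); save(c,n+'0.png')
    print(n,{k:np.round(v,3).tolist() for k,v in c.items() if k!='color'})
print(o)
E
```

```text
pics
scene {'mtx': [[505.923, 0.0, 326.73], [0.0, 505.923, 204.474], [0.0, 0.0, 1.0]], 'extrinsics': [[-0.281, 0.96, -0.014, 0.147], [0.658, 0.182, -0.73, -0.313], [-0.699, -0.214, -0.683, 1.956], [0.0, 0.0, 0.0, 1.0]]}
side {'mtx': [[387.422, 0.0, 319.838], [0.0, 387.422, 199.737], [0.0, 0.0, 1.0]], 'extrinsics': [[0.773, -0.634, -0.019, -0.45], [-0.452, -0.53, -0.718, 0.336], [0.445, 0.564, -0.696, 0.742], [0.0, 0.0, 0.0, 1.0]]}
wrist {'mtx': [[309.707, 0.0, 318.79], [0.0, 309.707, 202.936], [0.0, 0.0, 1.0]], 'tool_from_camera': [[-0.0, -0.957, -0.289, 0.078], [1.0, -0.0, -0.001, -0.001], [0.001, -0.289, 0.957, -0.163], [0.0, 0.0, 0.0, 1.0]]}
{'time_s': 0.1, 'qpos': array([74.43247553, 18.43675079, -4.01406022, 83.16735112,  1.29464261,
       78.54140601, -3.25908199]), 'joint_velocities': array([ 0.05370793, -0.1435072 , -0.05576824, -0.2078212 ,  0.03876104,
        0.05374613, -0.0132354 ]), 'effort': array([-1.00856178e-03, -4.92572165e+01, -4.06077364e-01, -3.13399386e+01,
       -6.39944826e-02,  3.95074754e-02,  6.47679030e-05]), 'tool_pos': array([ 0.18305373, -0.62317572,  0.22155363]), 'tool_rot': array([-1.79899698e+02,  5.55004572e-03,  1.63765621e+01]), 'force': array([-0.42349154, -0.40123662, -0.55971387]), 'wrist_torque': array([0.03170134, 0.02223843, 0.00730258]), 'grip_width': 0.08675127087424585}
```

View pics/scene0.png

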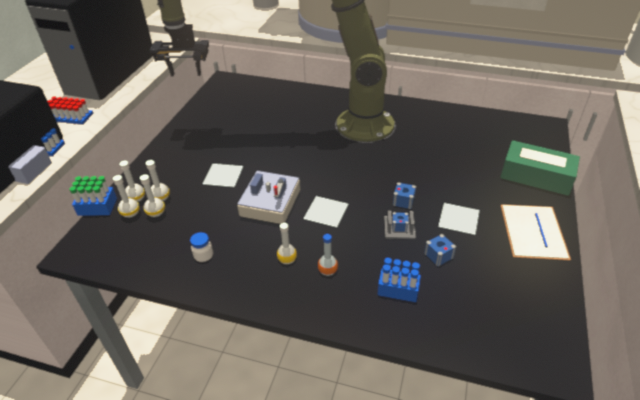

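View pics/side0.png

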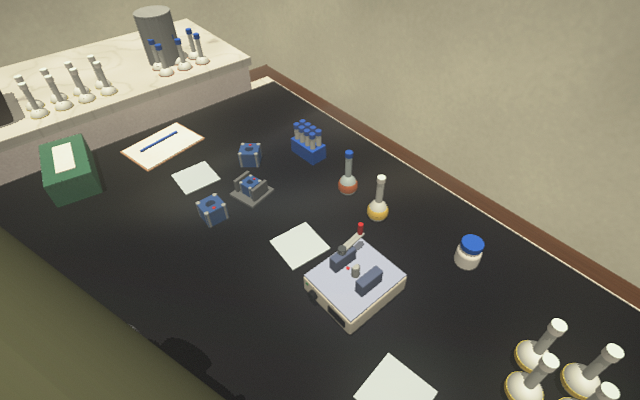

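View pics/wrist0.png

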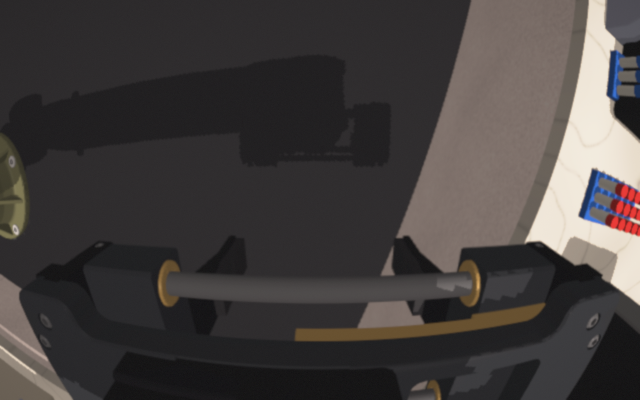

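```bash
python3 - <<'E'
from h import *
o,c=shot('scene'); o,s=shot('side')
for nm,uv in dict(matA=(223,175),matB=(326,211),matC=(459,218)).items():
    p=onz(c,uv,.004); print(nm,p.round(3),np.hypot(*p[:2]).round(3),proj(s,p).round())
for nm,uv,z in [('cr',(400,215),.05),('pump deck',(270,192),.06),('flA',(287,258),.025),('flB',(328,265),.025),('jar',(202,250),.03),('rot2',(404,190),.04),('rot3',(441,243),.04),('rack',(400,285),.05)]:
    p=onz(c,uv,z); print(nm,p.round(3),proj(s,p).round())
a=c['color'][160:280,225:475]; cv2.imwrite('pics/sc_crop.png',cv2.resize(a,None,fx=3.2,fy=3.2,interpolation=cv2.INTER_CUBIC)[:,:,::-1])
a=s['color'][130:340,170:420]; cv2.imwrite('pics/sd_crop.png',cv2.resize(a,None,fx=2.8,fy=2.8,interpolation=cv2.INTER_CUBIC)[:,:,::-1])
E
```

```text
matA [ 0.436 -0.396  0.004] 0.589 [396. 389.]
matB [ 0.513 -0.006  0.004] 0.513 [300. 242.]
matC [0.433 0.399 0.004] 0.589 [197. 175.]
cr [0.516 0.226 0.05 ] [249. 181.]
pump deck [ 0.533 -0.182  0.06 ] [355. 269.]
flA [ 0.747 -0.052  0.025] [380. 203.]
flB [0.741 0.067 0.025] [348. 181.]
jar [ 0.788 -0.295  0.03 ] [468. 249.]
rot2 [0.39  0.217 0.04 ] [210. 206.]
rot3 [0.588 0.358 0.04 ] [246. 151.]
rack [0.775 0.273 0.05 ] [312. 137.]
```

View pics/sc_crop.png

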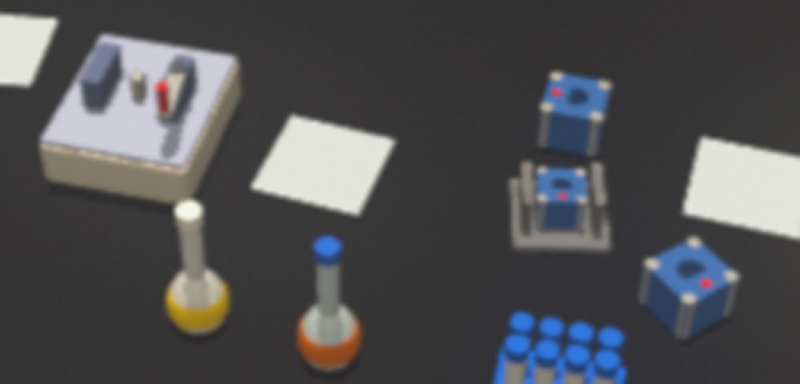

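View pics/sd_crop.png

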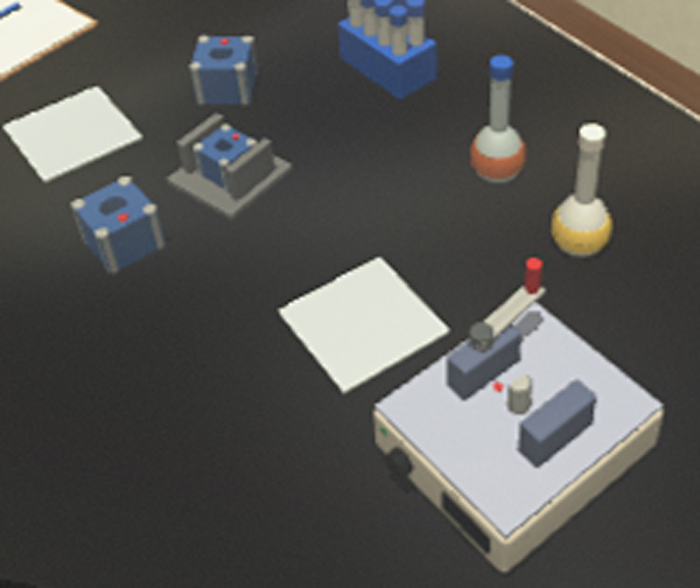

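```bash
cat >> h.py <<'E'
def plan(target,yaw=None,n=None,start=None):
    """rows (round numbers) to reach target xyz (world) & yaw, tool down"""
    o=sensors.get_obs(); p=np.array(o['tool_pos']) if start is None else np.array(start[:3]); y0=o['tool_rot'][2] if start is None else start[3]
    t=np.array(target,float); dy=0 if yaw is None else (yaw-y0+180)%360-180
    k=n or int(np.ceil(max(np.abs(t-p).max()/.028,np.linalg.norm(t-p)/.04,abs(dy)/9.5,1)))
    rows=[]; cp=p.copy(); cy=y0
    for i in range(k):
        want=p+(t-p)*(i+1)/k; d=want-cp; a=np.radians(cy)
        l=np.array([np.cos(a)*d[0]+np.sin(a)*d[1], np.sin(a)*d[0]-np.cos(a)*d[1], -d[2]])/.03
        l=l.round(3); rz=round(-dy/k/10,3)
        w=l*.03; cp=cp+np.array([np.cos(a)*w[0]+np.sin(a)*w[1],np.sin(a)*w[0]-np.cos(a)*w[1],-w[2]]); cy-=rz*10
        rows.append(dict(dx=l[0],dy=l[1],dz=l[2],rz=rz))
    if np.abs([list(r.values())[:3] for r in rows]).max()>1: print('TOO BIG')
    print('n',k,'end',cp.round(4),round(cy,2))
    for r in rows: print('{'+','.join('"%s":%g'%(a,b) for a,b in r.items())+'},')
E
python3 - <<'E'
from h import *
plan([.53,-.18,.25],90)
E
```

```text
TOO BIG
n 16 end [ 0.53 -0.18  0.25] 89.98
{"dx":0.954,"dy":-0.683,"dz":-0.058,"rz":-0.46},
{"dx":1.005,"dy":-0.603,"dz":-0.059,"rz":-0.46},
{"dx":1.051,"dy":-0.522,"dz":-0.058,"rz":-0.46},
{"dx":1.089,"dy":-0.435,"dz":-0.058,"rz":-0.46},
{"dx":1.12,"dy":-0.347,"dz":-0.058,"rz":-0.46},
{"dx":1.145,"dy":-0.255,"dz":-0.059,"rz":-0.46},
{"dx":1.161,"dy":-0.163,"dz":-0.058,"rz":-0.46},
{"dx":1.171,"dy":-0.07,"dz":-0.058,"rz":-0.46},
{"dx":1.173,"dy":0.025,"dz":-0.058,"rz":-0.46},
{"dx":1.167,"dy":0.119,"dz":-0.059,"rz":-0.46},
{"dx":1.153,"dy":0.212,"dz":-0.058,"rz":-0.46},
{"dx":1.133,"dy":0.304,"dz":-0.058,"rz":-0.46},
{"dx":1.105,"dy":0.393,"dz":-0.059,"rz":-0.46},
{"dx":1.069,"dy":0.481,"dz":-0.058,"rz":-0.46},
{"dx":1.028,"dy":0.566,"dz":-0.058,"rz":-0.46},
{"dx":0.979,"dy":0.645,"dz":-0.058,"rz":-0.46},
```

{"op": "carry_out", "data": {
  "plan": [
    {"dx": 0.76,"dy": -0.55,"dz": -0.05,"rz": -0.37,"fingers": -1},
    {"dx": 0.8,"dy": -0.5,"dz": -0.05,"rz": -0.37},
    {"dx": 0.83,"dy": -0.44,"dz": -0.05,"rz": -0.37},
    {"dx": 0.86,"dy": -0.38,"dz": -0.05,"rz": -0.37},
    {"dx": 0.88,"dy": -0.33,"dz": -0.05,"rz": -0.37},
    {"dx": 0.9,"dy": -0.27,"dz": -0.05,"rz": -0.37},
    {"dx": 0.92,"dy": -0.2,"dz": -0.05,"rz": -0.37},
    {"dx": 0.93,"dy": -0.15,"dz": -0.05,"rz": -0.37},
    {"dx": 0.94,"dy": -0.08,"dz": -0.05,"rz": -0.37},
    {"dx": 0.94,"dy": -0.02,"dz": -0.05,"rz": -0.37},
    {"dx": 0.94,"dy": 0.05,"dz": -0.05,"rz": -0.37},
    {"dx": 0.93,"dy": 0.12,"dz": -0.05,"rz": -0.37}
  ]
}}

```text
validation failed for argument at $.pl...
```

{"op": "carry_out", "data": {
  "plan": [
    {"dx": 0.93,"dy": 0.17,"dz": -0.05,"rz": -0.37},
    {"dx": 0.91,"dy": 0.22,"dz": -0.05,"rz": -0.37},
    {"dx": 0.9,"dy": 0.28,"dz": -0.05,"rz": -0.37},
    {"dx": 0.88,"dy": 0.34,"dz": -0.05,"rz": -0.37},
    {"dx": 0.86,"dy": 0.38,"dz": -0.05,"rz": -0.37},
    {"dx": 0.84,"dy": 0.42,"dz": -0.05,"rz": -0.37},
    {"dx": 0.81,"dy": 0.47,"dz": -0.05,"rz": -0.37},
    {"dx": 0.78,"dy": 0.52,"dz": -0.05,"rz": -0.37},
    {}
  ]
}}

```text
validation failed for argument at $.pl...
```

```bash
python3 - <<'E'
from h import *
o,c=shot('wrist'); save(c,'w1.png'); np.savez('w1.npz',color=c['color'],**{k:o[k] for k in('tool_pos','tool_rot')})
print(o['tool_pos'],o['tool_rot'],o['qpos'],o['time_s'])
E
```

```text
[ 0.18313227 -0.62340757  0.22202903] [-1.79948126e+02  3.85915190e-03  1.63759409e+01] [74.43247746 18.41686811 -4.01409436 83.13882585  1.29416966 78.54131157
 -3.25900397] 0.25
```

View pics/w1.png

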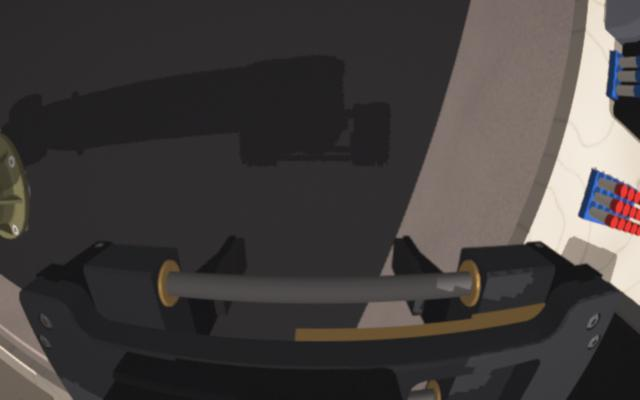

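{"op": "carry_out", "data": {
  "plan": [
    {"dx": 0.76,"dy": -0.55,"dz": -0.05,"rx": 0,"ry": 0,"rz": -0.37,"fingers": -1}
  ]
}}

```text
time_s: 0.42
tool_pos: [0.1981, -0.6024, 0.2234]
tool_rot: [-180.0, 0.1, 19.9]
force: [0.8, -1.1, 0.1]
grip_width: 0.0871
```

{"op": "carry_out", "data": {
  "plan": [
    {"dx": 0.8,"dy": -0.5,"dz": -0.05,"rx": 0,"ry": 0,"rz": -0.37,"fingers": -1},
    {"dx": 0.83,"dy": -0.44,"dz": -0.05,"rx": 0,"ry": 0,"rz": -0.37,"fingers": -1},
    {"dx": 0.86,"dy": -0.38,"dz": -0.05,"rx": 0,"ry": 0,"rz": -0.37,"fingers": -1},
    {"dx": 0.88,"dy": -0.33,"dz": -0.05,"rx": 0,"ry": 0,"rz": -0.37,"fingers": -1},
    {"dx": 0.9,"dy": -0.27,"dz": -0.05,"rx": 0,"ry": 0,"rz": -0.37,"fingers": -1},
    {"dx": 0.92,"dy": -0.2,"dz": -0.05,"rx": 0,"ry": 0,"rz": -0.37,"fingers": -1},
    {"dx": 0.93,"dy": -0.15,"dz": -0.05,"rx": 0,"ry": 0,"rz": -0.37,"fingers": -1},
    {"dx": 0.94,"dy": -0.08,"dz": -0.05,"rx": 0,"ry": 0,"rz": -0.37,"fingers": -1},
    {"dx": 0.94,"dy": -0.02,"dz": -0.05,"rx": 0,"ry": 0,"rz": -0.37,"fingers": -1},
    {"dx": 0.94,"dy": 0.05,"dz": -0.05,"rx": 0,"ry": 0,"rz": -0.37,"fingers": -1},
    {"dx": 0.93,"dy": 0.12,"dz": -0.05,"rx": 0,"ry": 0,"rz": -0.37,"fingers": -1}
  ]
}}

```text
time_s: 1.8
tool_pos: [0.3965, -0.3582, 0.2407]
tool_rot: [180.0, 0.0, 61.0]
force: [0.2, 0.4, 0.3]
grip_width: 0.087
```

{"op": "carry_out", "data": {
  "plan": [
    {"dx": 0.93,"dy": 0.17,"dz": -0.05,"rx": 0,"ry": 0,"rz": -0.37,"fingers": -1},
    {"dx": 0.91,"dy": 0.22,"dz": -0.05,"rx": 0,"ry": 0,"rz": -0.37,"fingers": -1},
    {"dx": 0.9,"dy": 0.28,"dz": -0.05,"rx": 0,"ry": 0,"rz": -0.37,"fingers": -1},
    {"dx": 0.88,"dy": 0.34,"dz": -0.05,"rx": 0,"ry": 0,"rz": -0.37,"fingers": -1},
    {"dx": 0.86,"dy": 0.38,"dz": -0.05,"rx": 0,"ry": 0,"rz": -0.37,"fingers": -1},
    {"dx": 0.84,"dy": 0.42,"dz": -0.05,"rx": 0,"ry": 0,"rz": -0.37,"fingers": -1},
    {"dx": 0.81,"dy": 0.47,"dz": -0.05,"rx": 0,"ry": 0,"rz": -0.37,"fingers": -1},
    {"dx": 0.78,"dy": 0.52,"dz": -0.05,"rx": 0,"ry": 0,"rz": -0.37,"fingers": -1},
    {"dx": 0,"dy": 0,"dz": 0,"rx": 0,"ry": 0,"rz": 0,"fingers": -1}
  ]
}}

```text
time_s: 2.92
tool_pos: [0.537, -0.1793, 0.2527]
tool_rot: [180.0, -0.1, 90.8]
force: [0.8, 0.3, -1.1]
grip_width: 0.0871
```

```bash
cat >> h.py <<'E'
def keep(n,name):
    o,c=shot(n); save(c,name+'.png'); np.savez(name+'.npz',**{k:v for k,v in c.items()},**{k:o[k] for k in('tool_pos','tool_rot')}); return o,c
def ld(name):
    z=dict(np.load(name+'.npz')); return z,z
def crop(c,x0,y0,x1,y1,f,name):
    cv2.imwrite('pics/'+name,cv2.resize(c['color'][y0:y1,x0:x1],None,fx=f,fy=f,interpolation=cv2.INTER_CUBIC)[:,:,::-1])
E
sed -i "s/for r in rows: .*/for r in rows: print([float(x) for x in r.values()])/" h.py
python3 - <<'E'
from h import *
o,c=keep('wrist','w1'); print(o['tool_pos'],o['tool_rot'],o['qpos'],o['time_s'])
E
```

```text
[ 0.53702964 -0.17925862  0.25269813] [ 1.79953066e+02 -7.39955454e-02  9.07581038e+01] [ 44.9742588    9.61749578 -32.69567314  91.84387402   5.17295925
  80.05159545  12.51074648] 2.925
```

View pics/w1.png

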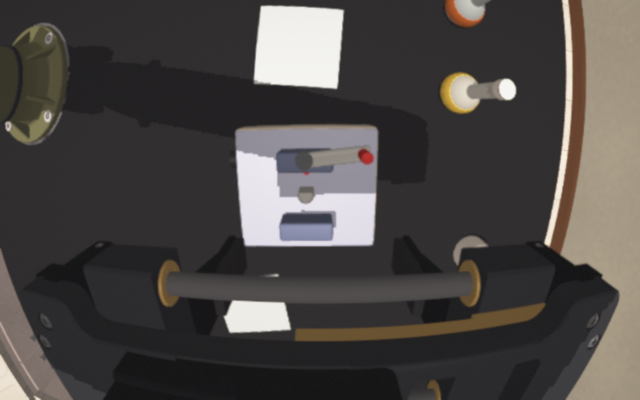

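```bash
python3 - <<'E'
from h import *
o,c=ld('w1'); crop(c,215,110,395,260,4,'w1c.png')
a=c['color'].astype(int)
red=(a[...,0]>110)&(a[...,0]>1.8*a[...,1])&(a[...,0]>1.8*a[...,2]); n,l,s,ce=cv2.connectedComponentsWithStats(red.astype(np.uint8))
for i in range(1,n):
    if s[i,4]>2: print(s[i],ce[i].round(1))
E
```

```text
[446   0  35  26 293] [457.6  14.9]
[360 149  13  15 141] [366.  156.6]
[305 172   3   2   5] [305.8 172.6]
```

View pics/w1c.png

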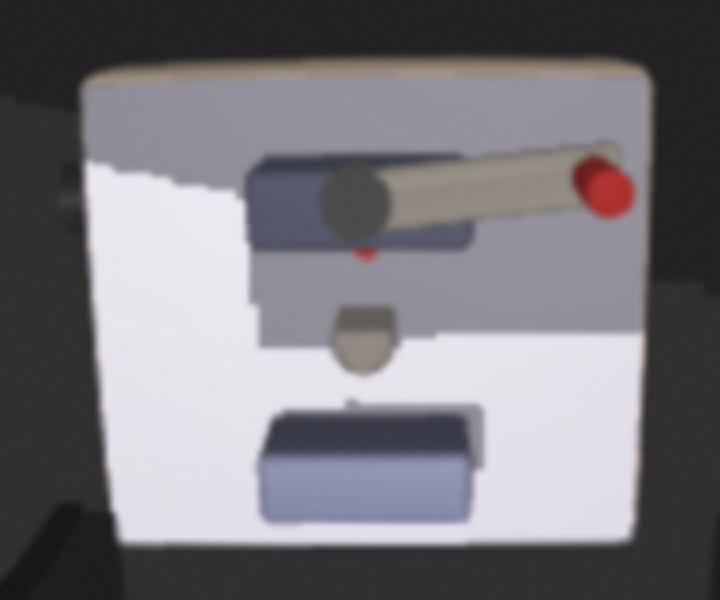

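```bash
python3 - <<'E'
from h import *
o,c=ld('w1')
def P(u,v,z): return onz(c,(215+(u+.5)/4-.5,110+(v+.5)/4-.5),z,o)
def pr(n,p): print(n,(p*1000).round(1))
for n,u,v,z in [('deck FL',118,543,.06),('deck FR',634,541,.06),('deck BL',83,80,.06),('deck BR',652,74,.06),
 ('cheek- top bl',262,521,.098),('cheek- top br',470,521,.098),('cheek- top tl',262,455,.098),('cheek- tr',470,455,.098),
 ('cheek+ bl',247,247,.098),('ch+ br',472,247,.098),('pivot',356,203,.108),('knob top',608,191,.136),('dot',366,251,.06),('shaft bottom',363,375,.09),('shaft flat',363,344,.09),('shaft l',332,345,.088),('shaft r',395,345,.088)]:
    pr(n,P(u,v,z))
E
```

```text
deck FL [ 440.5 -264.8   60. ]
deck FR [ 605.8 -261.5   60. ]
deck BL [ 437.3 -118.4   60. ]
deck BR [ 602.6 -115.6   60. ]
cheek- top bl [ 492.8 -239.1   98. ]
cheek- top br [ 551.1 -238.2   98. ]
cheek- top tl [ 493.4 -219.2   98. ]
cheek- tr [ 550.6 -218.4   98. ]
cheek+ bl [ 490.7 -161.1   98. ]
ch+ br [ 549.7 -160.6   98. ]
pivot [ 519.8 -147.7  108. ]
knob top [ 578.9 -139.5  136. ]
dot [ 520.5 -169.4   60. ]
shaft bottom [ 520.9 -198.3   90. ]
shaft flat [ 520.9 -189.4   90. ]
shaft l [ 512.3 -190.4   88. ]
shaft r [ 529.7 -190.2   88. ]
```

{"op": "carry_out", "data": {
  "plan": [
    {"dx": 1,"dy": 0,"dz": 0,"rx": 0,"ry": 0,"rz": 0,"fingers": -1},
    {"dx": 1,"dy": 0,"dz": 0,"rx": 0,"ry": 0,"rz": 0,"fingers": -1},
    {"dx": 1,"dy": 0,"dz": 0,"rx": 0,"ry": 0,"rz": 0,"fingers": -1},
    {"dx": 1,"dy": 0,"dz": 0,"rx": 0,"ry": 0,"rz": 0,"fingers": -1},
    {"dx": 1,"dy": 0,"dz": 0,"rx": 0,"ry": 0,"rz": 0,"fingers": -1},
    {"dx": 1,"dy": 0,"dz": 0,"rx": 0,"ry": 0,"rz": 0,"fingers": -1},
    {"dx": 1,"dy": 0,"dz": 0,"rx": 0,"ry": 0,"rz": 0,"fingers": -1},
    {"dx": 1,"dy": 0,"dz": 0,"rx": 0,"ry": 0,"rz": 0,"fingers": -1},
    {"dx": 1,"dy": 0,"dz": 0,"rx": 0,"ry": 0,"rz": 0,"fingers": -1},
    {"dx": 1,"dy": 0,"dz": 0,"rx": 0,"ry": 0,"rz": 0,"fingers": -1},
    {"dx": 1,"dy": 0,"dz": 0,"rx": 0,"ry": 0,"rz": 0,"fingers": -1},
    {"dx": 1,"dy": 0,"dz": 0,"rx": 0,"ry": 0,"rz": 0,"fingers": -1}
  ]
}}

```text
time_s: 4.47
tool_pos: [0.5333, 0.1766, 0.2524]
tool_rot: [180.0, 0.1, 90.2]
force: [0.4, -0.1, -0.5]
grip_width: 0.0869
```

{"op": "carry_out", "data": {
  "plan": [
    {"dx": 0.6,"dy": -0.3,"dz": 0.3,"rx": 0,"ry": 0,"rz": 0,"fingers": -1},
    {"dx": 0,"dy": 0,"dz": 0.5,"rx": 0,"ry": 0,"rz": 0,"fingers": -1},
    {"dx": 0,"dy": 0,"dz": 0,"rx": 0,"ry": 0,"rz": 0,"fingers": -1}
  ]
}}

```text
time_s: 4.85
tool_pos: [0.5236, 0.1927, 0.2268]
tool_rot: [-179.9, 0.1, 90.2]
force: [0.4, -1.4, -0.4]
grip_width: 0.0871
```

```bash
python3 - <<'E'
from h import *
o,c=keep('wrist','w2'); print(o['tool_pos'],o['tool_rot'],o['qpos'],o['time_s'])
E
```

```text
[0.52362898 0.19266024 0.2267755 ] [-1.79857163e+02  1.26209708e-01  9.02460563e+01] [ 19.48118562  11.80087492 -48.03023071  94.61281195   8.99714642
  77.76848886 -29.64375794] 4.85
```

View pics/w2.png

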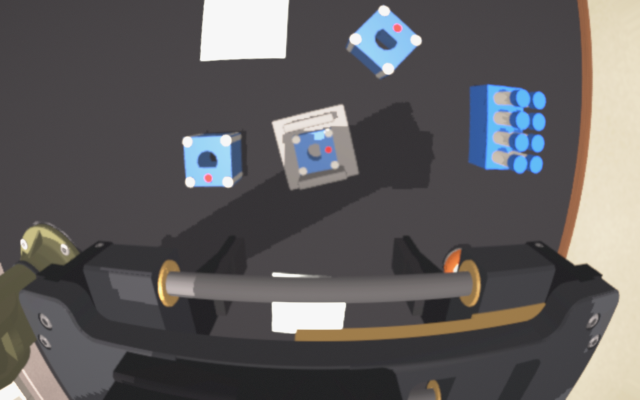

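```bash
python3 - <<'E'
from h import *
o,c=ld('w2'); crop(c,260,95,370,200,6,'w2c.png')
E
```

```text
(no output)
```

View pics/w2c.png

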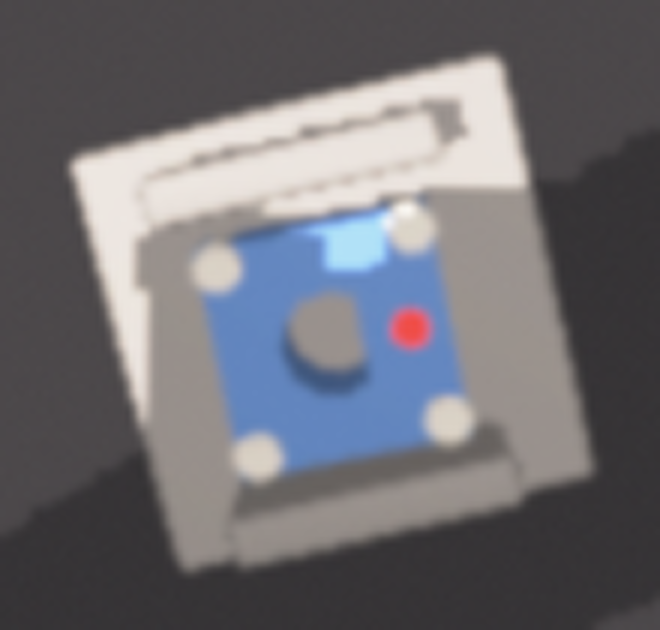

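```bash
python3 - <<'E'
from h import *
o,c=ld('w2')
def P(u,v,z): return onz(c,(260+(u+.5)/6-.5,95+(v+.5)/6-.5),z,o)
q=np.array([P(*p,.046) for p in [(217,268),(411,228),(450,419),(259,458)]])
ce=q.mean(0); print((q*1e3).round(1),ce.round(4)); 
for a,b in[(0,1),(3,2)]: d=q[b]-q[a]; print(np.degrees(np.arctan2(d[1],d[0])),np.hypot(*d[:2]))
for a,b in[(3,0),(2,1)]: d=q[b]-q[a]; print(np.degrees(np.arctan2(-d[0],d[1])),np.hypot(*d[:2]))
d=P(411,328,.046)-ce; print('dot',np.degrees(np.arctan2(d[1],d[0])))
b=np.array([P(*p,.01) for p in [(73,163),(503,62),(593,470),(185,572)]]); print((b*1e3).round(1),b.mean(0))
E
```

```text
[[495.7 242.   46. ]
 [531.5 249.5  46. ]
 [539.2 213.6  46. ]
 [503.3 206.   46. ]] [0.5174 0.2278 0.046 ]
11.819882894927385 0.0365778542516286
11.997474583011027 0.03668246046931161
11.879518901954402 0.03677830587573124
12.042895592331869 0.03666486439709951
dot 11.944007378271168
[[463.6 260.8  10. ]
 [550.8 281.3  10. ]
 [571.2 196.9  10. ]
 [485.4 174.4  10. ]] [0.51774576 0.22837626 0.01      ]
```

```bash
python3 - <<'E'
from h import *
plan([.5174,.2278,.09],101.9)
E
```

```text
n 5 end [0.5174 0.2278 0.09  ] 101.92
[0.233, -0.044, 0.917, -0.234]
[0.234, -0.034, 0.918, -0.234]
[0.236, -0.025, 0.917, -0.234]
[0.237, -0.015, 0.918, -0.234]
[0.237, -0.005, 0.917, -0.234]
```

{"op": "carry_out", "data": {
  "plan": [
    {"dx": 0.233,"dy": -0.044,"dz": 0.917,"rx": 0,"ry": 0,"rz": -0.234,"fingers": -1},
    {"dx": 0.234,"dy": -0.034,"dz": 0.918,"rx": 0,"ry": 0,"rz": -0.234,"fingers": -1},
    {"dx": 0.236,"dy": -0.025,"dz": 0.917,"rx": 0,"ry": 0,"rz": -0.234,"fingers": -1},
    {"dx": 0.237,"dy": -0.015,"dz": 0.918,"rx": 0,"ry": 0,"rz": -0.234,"fingers": -1},
    {"dx": 0.237,"dy": -0.005,"dz": 0.917,"rx": 0,"ry": 0,"rz": -0.234,"fingers": -1},
    {"dx": 0,"dy": 0,"dz": 0,"rx": 0,"ry": 0,"rz": 0,"fingers": -1}
  ]
}}

```text
time_s: 5.65
tool_pos: [0.5161, 0.2285, 0.0893]
tool_rot: [-179.8, 0.0, 102.0]
force: [-0.1, 0.5, -0.4]
grip_width: 0.0871
```

```bash
python3 - <<'E'
from h import *
o,c=keep('wrist','w3'); print(o['tool_pos'],o['tool_rot'],o['time_s'])
plan([.5174,.2278,.016],101.9)
E
```

```text
[0.51608547 0.22854637 0.089258  ] [-1.79774091e+02  3.07927849e-02  1.01997533e+02] 5.65
n 3 end [0.5174 0.2278 0.016 ] 101.9
[-0.013, -0.0, 0.83, 0.002]
[-0.012, -0.001, 0.831, 0.002]
[-0.013, -0.0, 0.83, 0.002]
```

View pics/w3.png

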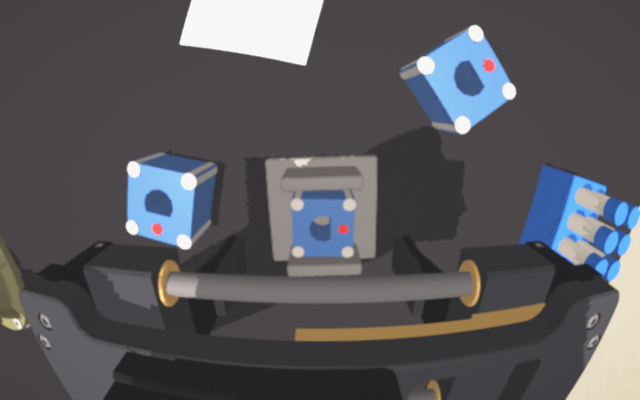

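{"op": "carry_out", "data": {
  "plan": [
    {"dx": -0.01,"dy": 0,"dz": 0.83,"rx": 0,"ry": 0,"rz": 0,"fingers": -1},
    {"dx": -0.01,"dy": 0,"dz": 0.83,"rx": 0,"ry": 0,"rz": 0,"fingers": -1},
    {"dx": -0.01,"dy": 0,"dz": 0.78,"rx": 0,"ry": 0,"rz": 0,"fingers": -1},
    {"dx": 0,"dy": 0,"dz": 0,"rx": 0,"ry": 0,"rz": 0,"fingers": -1}
  ]
}}

```text
time_s: 6.2
tool_pos: [0.5174, 0.2279, 0.0177]
tool_rot: [-179.9, 0.0, 102.0]
force: [-0.2, -0.5, 1.3]
grip_width: 0.0868
```

{"op": "carry_out", "data": {
  "plan": [
    {"dx": 0,"dy": 0,"dz": 0,"rx": 0,"ry": 0,"rz": 0,"fingers": 1},
    {"dx": 0,"dy": 0,"dz": 0,"rx": 0,"ry": 0,"rz": 0,"fingers": 1},
    {"dx": 0,"dy": 0,"dz": 0,"rx": 0,"ry": 0,"rz": 0,"fingers": 1},
    {"dx": 0,"dy": 0,"dz": 0,"rx": 0,"ry": 0,"rz": 0,"fingers": 1},
    {"dx": 0,"dy": 0,"dz": 0,"rx": 0,"ry": 0,"rz": 0,"fingers": 1},
    {"dx": 0,"dy": 0,"dz": 0,"rx": 0,"ry": 0,"rz": 0,"fingers": 1}
  ],
  "force": 20
}}

```text
time_s: 6.95
tool_pos: [0.5173, 0.2293, 0.0178]
tool_rot: [180.0, 0.0, 102.1]
force: [0.3, -0.5, 0.5]
grip_width: 0.0442
```

{"op": "carry_out", "data": {
  "plan": [
    {"dx": 0,"dy": 0,"dz": -0.5,"rx": 0,"ry": 0,"rz": 0,"fingers": 1},
    {"dx": 0,"dy": 0,"dz": -1,"rx": 0,"ry": 0,"rz": 0,"fingers": 1},
    {"dx": 0,"dy": 0,"dz": -1,"rx": 0,"ry": 0,"rz": 0,"fingers": 1},
    {"dx": 0,"dy": 0,"dz": -0.7,"rx": 0,"ry": 0,"rz": 0,"fingers": 1},
    {"dx": 0,"dy": 0,"dz": 0,"rx": 0,"ry": 0,"rz": 0,"fingers": 1}
  ]
}}

```text
time_s: 7.58
tool_pos: [0.5182, 0.2297, 0.1156]
tool_rot: [179.8, 0.0, 102.1]
force: [0.6, -0.3, -1.3]
grip_width: 0.044
```

```bash
python3 - <<'E'
from h import *
plan([.513,.005,.105],180)
E
```

```text
n 9 end [0.513 0.005 0.105] 180.01
[-0.81, -0.193, 0.039, -0.866]
[-0.772, -0.313, 0.039, -0.866]
[-0.715, -0.425, 0.04, -0.866]
[-0.644, -0.528, 0.039, -0.866]
[-0.557, -0.619, 0.039, -0.866]
[-0.457, -0.696, 0.039, -0.866]
[-0.347, -0.757, 0.039, -0.866]
[-0.229, -0.8, 0.04, -0.866]
[-0.106, -0.826, 0.039, -0.866]
```

{"op": "carry_out", "data": {
  "plan": [
    {"dx": -0.81,"dy": -0.193,"dz": 0.039,"rx": 0,"ry": 0,"rz": -0.866,"fingers": 1},
    {"dx": -0.772,"dy": -0.313,"dz": 0.039,"rx": 0,"ry": 0,"rz": -0.866,"fingers": 1},
    {"dx": -0.715,"dy": -0.425,"dz": 0.04,"rx": 0,"ry": 0,"rz": -0.866,"fingers": 1},
    {"dx": -0.644,"dy": -0.528,"dz": 0.039,"rx": 0,"ry": 0,"rz": -0.866,"fingers": 1},
    {"dx": -0.557,"dy": -0.619,"dz": 0.039,"rx": 0,"ry": 0,"rz": -0.866,"fingers": 1},
    {"dx": -0.457,"dy": -0.696,"dz": 0.039,"rx": 0,"ry": 0,"rz": -0.866,"fingers": 1},
    {"dx": -0.347,"dy": -0.757,"dz": 0.039,"rx": 0,"ry": 0,"rz": -0.866,"fingers": 1},
    {"dx": -0.229,"dy": -0.8,"dz": 0.04,"rx": 0,"ry": 0,"rz": -0.866,"fingers": 1},
    {"dx": -0.106,"dy": -0.826,"dz": 0.039,"rx": 0,"ry": 0,"rz": -0.866,"fingers": 1},
    {"dx": 0,"dy": 0,"dz": 0,"rx": 0,"ry": 0,"rz": 0,"fingers": 1},
    {"dx": 0,"dy": 0,"dz": 0,"rx": 0,"ry": 0,"rz": 0,"fingers": 1}
  ]
}}

```text
time_s: 8.95
tool_pos: [0.5114, 0.0053, 0.1025]
tool_rot: [179.9, -0.1, 179.9]
force: [0.4, 0.5, -2.2]
grip_width: 0.044
```

```bash
python3 - <<'E'
from h import *
o,c=keep('wrist','w4'); print(o['tool_pos'],o['tool_rot'],o['qpos'],o['time_s'])
E
```

```text
[0.51138417 0.00527802 0.10254383] [ 1.79946511e+02 -6.01522557e-02  1.79936024e+02] [ 50.42523982  15.18998742 -59.82667143 109.28529523  14.56044056
  63.74611422  74.86128374] 8.95
```

View pics/w4.png

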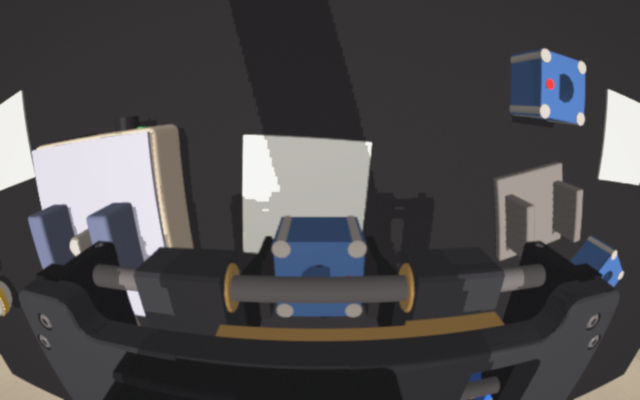

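{"op": "carry_out", "data": {
  "plan": [
    {"dx": 0,"dy": 0,"dz": 0.9,"rx": 0,"ry": 0,"rz": 0,"fingers": 1},
    {"dx": 0,"dy": 0,"dz": 0.9,"rx": 0,"ry": 0,"rz": 0,"fingers": 1},
    {"dx": 0,"dy": 0,"dz": 0.9,"rx": 0,"ry": 0,"rz": 0,"fingers": 1},
    {"dx": 0,"dy": 0,"dz": 0.23,"rx": 0,"ry": 0,"rz": 0,"fingers": 1},
    {"dx": 0,"dy": 0,"dz": 0,"rx": 0,"ry": 0,"rz": 0,"fingers": 1},
    {"dx": 0,"dy": 0,"dz": 0,"rx": 0,"ry": 0,"rz": 0,"fingers": 1}
  ]
}}

```text
time_s: 9.75
tool_pos: [0.5129, 0.0048, 0.0163]
tool_rot: [-180.0, 0.1, -180.0]
force: [-0.2, 0.1, -1.4]
grip_width: 0.0441
```

{"op": "carry_out", "data": {
  "plan": [
    {"dx": 0,"dy": 0,"dz": 0.1,"rx": 0,"ry": 0,"rz": 0,"fingers": 1},
    {"dx": 0,"dy": 0,"dz": 0.03,"rx": 0,"ry": 0,"rz": 0,"fingers": 1},
    {"dx": 0,"dy": 0,"dz": 0,"rx": 0,"ry": 0,"rz": 0,"fingers": 1}
  ]
}}

```text
time_s: 10.12
tool_pos: [0.5122, 0.0042, 0.0118]
tool_rot: [-180.0, 0.0, -180.0]
force: [-1.0, -0.1, 2.5]
grip_width: 0.044
```

Contact (≈ +4 N change). Open and rise.

{"op": "carry_out", "data": {
  "plan": [
    {"dx": 0,"dy": 0,"dz": 0,"rx": 0,"ry": 0,"rz": 0,"fingers": -1},
    {"dx": 0,"dy": 0,"dz": 0,"rx": 0,"ry": 0,"rz": 0,"fingers": -1},
    {"dx": 0,"dy": 0,"dz": 0,"rx": 0,"ry": 0,"rz": 0,"fingers": -1},
    {"dx": 0,"dy": 0,"dz": 0,"rx": 0,"ry": 0,"rz": 0,"fingers": -1},
    {"dx": 0,"dy": 0,"dz": -1,"rx": 0,"ry": 0,"rz": 0,"fingers": -1},
    {"dx": 0,"dy": 0,"dz": -1,"rx": 0,"ry": 0,"rz": 0,"fingers": -1},
    {"dx": 0,"dy": 0,"dz": -1,"rx": 0,"ry": 0,"rz": 0,"fingers": -1},
    {"dx": 0,"dy": 0,"dz": -1,"rx": 0,"ry": 0,"rz": 0,"fingers": -1},
    {"dx": 0,"dy": 0,"dz": -1,"rx": 0,"ry": 0,"rz": 0,"fingers": -1},
    {"dx": 0,"dy": 0,"dz": 0,"rx": 0,"ry": 0,"rz": 0,"fingers": -1}
  ]
}}

```text
time_s: 11.38
tool_pos: [0.5136, 0.0045, 0.1634]
tool_rot: [-179.9, 0.2, -180.0]
force: [0.3, -0.8, -0.9]
grip_width: 0.0875
```

{"op": "carry_out", "data": {
  "plan": [
    {"dx": 0,"dy": 0,"dz": 0,"rx": 0,"ry": 0,"rz": 1,"fingers": -1},
    {"dx": 0,"dy": 0,"dz": 0,"rx": 0,"ry": 0,"rz": 1,"fingers": -1},
    {"dx": 0,"dy": 0,"dz": 0,"rx": 0,"ry": 0,"rz": 1,"fingers": -1},
    {"dx": 0,"dy": 0,"dz": 0,"rx": 0,"ry": 0,"rz": 1,"fingers": -1},
    {"dx": 0,"dy": 0,"dz": 0,"rx": 0,"ry": 0,"rz": 1,"fingers": -1},
    {"dx": 0,"dy": 0,"dz": 0,"rx": 0,"ry": 0,"rz": 1,"fingers": -1},
    {"dx": 0,"dy": 0,"dz": 0,"rx": 0,"ry": 0,"rz": 1,"fingers": -1},
    {"dx": 0,"dy": 0,"dz": 0,"rx": 0,"ry": 0,"rz": 1,"fingers": -1},
    {"dx": 0,"dy": 0,"dz": 0,"rx": 0,"ry": 0,"rz": 1,"fingers": -1},
    {"dx": 0,"dy": 0,"dz": 0,"rx": 0,"ry": 0,"rz": 0,"fingers": -1},
    {"dx": 0,"dy": 0,"dz": 0,"rx": 0,"ry": 0,"rz": 0,"fingers": -1}
  ]
}}

```text
time_s: 12.75
tool_pos: [0.5115, 0.0045, 0.1607]
tool_rot: [-179.9, -0.0, 90.2]
force: [-0.3, -0.2, 0.0]
grip_width: 0.0872
```

```bash
python3 - <<'E'
from h import *
o,c=keep('wrist','w5'); print(o['tool_pos'],o['tool_rot'],o['qpos'],o['time_s'])
E
```

```text
[0.51153423 0.00451916 0.16068833] [-1.79940553e+02 -6.10739073e-03  9.01905410e+01] [ 44.56385687   8.19720991 -51.19875189 105.74893771   6.809268
  69.28651013  -8.58160218] 12.75
```

View pics/w5.png

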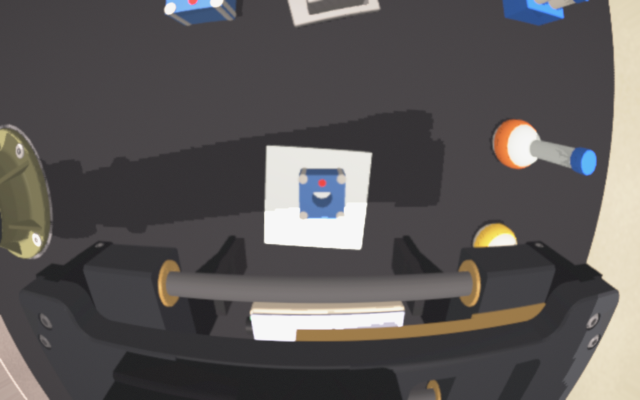

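```bash
python3 - <<'E'
from h import *
o,c=ld('w5'); crop(c,285,155,365,230,8,'w5c.png')
E
```

```text
(no output)
```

View pics/w5c.png

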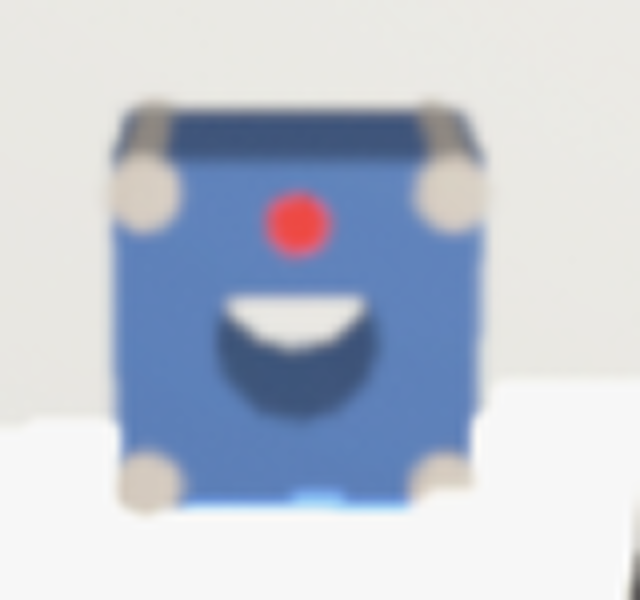

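```bash
python3 - <<'E'
from h import *
o,c=ld('w5')
def P(u,v,z=.04): return onz(c,(285+(u+.5)/8-.5,155+(v+.5)/8-.5),z,o)
q=np.array([P(*p) for p in [(146,193),(452,193),(443,481),(150,482)]])
ce=q.mean(0); print((q*1e3).round(1),ce.round(4))
for a,b in[(0,1),(3,2)]: d=q[b]-q[a]; print(np.degrees(np.arctan2(d[1],d[0])),np.hypot(*d[:2]))
d=P(298,224)-ce;print('dot',np.degrees(np.arctan2(d[1],d[0])))
print((P(298,160)*1e3).round(1),(P(298,505)*1e3).round(1))
plan([ce[0],ce[1],.07],90.2); plan([ce[0],ce[1],.012],90.2)
E
```

```text
[[494.7  22.4  40. ]
 [530.6  22.5  40. ]
 [530.3 -13.2  40. ]
 [494.7 -13.4  40. ]] [0.5126 0.0046 0.04  ]
0.2111350475385954 0.03593127160115509
0.3793718944205692 0.03556979414886329
dot 90.23236200892676
[512.5  26.4  40. ] [512.7 -16.3  40. ]
n 4 end [0.5126 0.0046 0.07  ] 90.19
[0.001, 0.008, 0.757, -0.001]
[0.0, 0.008, 0.757, -0.001]
[0.001, 0.007, 0.757, -0.001]
[0.001, 0.008, 0.757, -0.001]
n 6 end [0.5126 0.0046 0.012 ] 90.21
[0.0, 0.005, 0.827, -0.001]
[0.001, 0.005, 0.827, -0.001]
[0.0, 0.006, 0.827, -0.001]
[0.001, 0.005, 0.826, -0.001]
[0.0, 0.005, 0.827, -0.001]
[0.001, 0.005, 0.827, -0.001]
```

{"op": "carry_out", "data": {
  "plan": [
    {"dx": 0,"dy": 0.01,"dz": 1,"rx": 0,"ry": 0,"rz": 0,"fingers": -1},
    {"dx": 0,"dy": 0.01,"dz": 1,"rx": 0,"ry": 0,"rz": 0,"fingers": -1},
    {"dx": 0,"dy": 0.01,"dz": 1,"rx": 0,"ry": 0,"rz": 0,"fingers": -1},
    {"dx": 0,"dy": 0,"dz": 1,"rx": 0,"ry": 0,"rz": 0,"fingers": -1},
    {"dx": 0,"dy": 0,"dz": 0.85,"rx": 0,"ry": 0,"rz": 0,"fingers": -1},
    {"dx": 0,"dy": 0,"dz": 0,"rx": 0,"ry": 0,"rz": 0,"fingers": -1},
    {"dx": 0,"dy": 0,"dz": 0,"rx": 0,"ry": 0,"rz": 0,"fingers": -1}
  ]
}}

```text
time_s: 13.68
tool_pos: [0.5135, 0.0046, 0.0167]
tool_rot: [179.9, -0.0, 90.1]
force: [0.7, -0.0, -0.3]
grip_width: 0.0869
```

{"op": "carry_out", "data": {
  "plan": [
    {"dx": 0,"dy": 0,"dz": 0.2,"rx": 0,"ry": 0,"rz": 0,"fingers": -1},
    {"dx": 0,"dy": 0,"dz": 0,"rx": 0,"ry": 0,"rz": 0,"fingers": -1},
    {"dx": 0,"dy": 0,"dz": 0,"rx": 0,"ry": 0,"rz": 0,"fingers": 1},
    {"dx": 0,"dy": 0,"dz": 0,"rx": 0,"ry": 0,"rz": 0,"fingers": 1},
    {"dx": 0,"dy": 0,"dz": 0,"rx": 0,"ry": 0,"rz": 0,"fingers": 1},
    {"dx": 0,"dy": 0,"dz": 0,"rx": 0,"ry": 0,"rz": 0,"fingers": 1},
    {"dx": 0,"dy": 0,"dz": 0,"rx": 0,"ry": 0,"rz": 0,"fingers": 1},
    {"dx": 0,"dy": 0,"dz": 0,"rx": 0,"ry": 0,"rz": 0,"fingers": 1}
  ],
  "force": 20
}}

```text
time_s: 14.68
tool_pos: [0.5129, 0.0044, 0.0098]
tool_rot: [180.0, 0.0, 90.0]
force: [1.1, 0.0, -0.0]
grip_width: 0.0441
```

{"op": "carry_out", "data": {
  "plan": [
    {"dx": 0,"dy": 0,"dz": -0.5,"rx": 0,"ry": 0,"rz": 0,"fingers": 1},
    {"dx": 0,"dy": 0,"dz": -1,"rx": 0,"ry": 0,"rz": 0,"fingers": 1},
    {"dx": 0,"dy": 0,"dz": -1,"rx": 0,"ry": 0,"rz": 0,"fingers": 1},
    {"dx": 0,"dy": 0,"dz": -1,"rx": 0,"ry": 0,"rz": 0,"fingers": 1},
    {"dx": 0,"dy": 0,"dz": -1,"rx": 0,"ry": 0,"rz": 0,"fingers": 1},
    {"dx": 0,"dy": 0,"dz": -1,"rx": 0,"ry": 0,"rz": 0,"fingers": 1},
    {"dx": 0,"dy": 0,"dz": -0.8,"rx": 0,"ry": 0,"rz": 0,"fingers": 1},
    {"dx": 0,"dy": 0,"dz": 0,"rx": 0,"ry": 0,"rz": 0,"fingers": 1}
  ]
}}

```text
time_s: 15.68
tool_pos: [0.5141, 0.0048, 0.2011]
tool_rot: [179.8, 0.1, 90.0]
force: [0.3, 0.1, -0.2]
grip_width: 0.0436
```

{"op": "carry_out", "data": {
  "plan": [
    {"dx": -0.9,"dy": 0.03,"dz": 0,"rx": 0,"ry": 0,"rz": -0.01,"fingers": 1},
    {"dx": -0.9,"dy": 0.03,"dz": 0,"rx": 0,"ry": 0,"rz": -0.01,"fingers": 1},
    {"dx": -0.9,"dy": 0.03,"dz": 0,"rx": 0,"ry": 0,"rz": -0.01,"fingers": 1},
    {"dx": -0.9,"dy": 0.03,"dz": 0,"rx": 0,"ry": 0,"rz": -0.01,"fingers": 1},
    {"dx": -0.9,"dy": 0.03,"dz": 0,"rx": 0,"ry": 0,"rz": -0.01,"fingers": 1},
    {"dx": -0.9,"dy": 0.03,"dz": 0,"rx": 0,"ry": 0,"rz": -0.01,"fingers": 1},
    {"dx": -0.9,"dy": 0.03,"dz": 0,"rx": 0,"ry": 0,"rz": -0.01,"fingers": 1},
    {"dx": -0.9,"dy": 0.03,"dz": 0,"rx": 0,"ry": 0,"rz": -0.01,"fingers": 1},
    {"dx": -0.9,"dy": 0.03,"dz": 0,"rx": 0,"ry": 0,"rz": -0.01,"fingers": 1},
    {"dx": -0.9,"dy": 0,"dz": 0,"rx": 0,"ry": 0,"rz": -0.01,"fingers": 1},
    {"dx": 0,"dy": 0,"dz": 0,"rx": 0,"ry": 0,"rz": 0,"fingers": 1},
    {"dx": 0,"dy": 0,"dz": 0,"rx": 0,"ry": 0,"rz": 0,"fingers": 1}
  ]
}}

```text
time_s: 17.18
tool_pos: [0.5233, -0.2649, 0.1987]
tool_rot: [-180.0, -0.1, 91.0]
force: [-0.4, -0.5, -1.1]
grip_width: 0.0441
```

```bash
python3 - <<'E'
from h import *
o,c=keep('wrist','w6'); print(o['tool_pos'],o['tool_rot'],o['qpos'],o['time_s'])
crop(c,215,20,430,180,3.7,'w6c.png')
E
```

```text
[ 0.52330731 -0.26487399  0.19870514] [-1.79999234e+02 -6.11147270e-02  9.10460006e+01] [ 59.33455677  15.56583307 -41.38094786  93.21486139  10.51130905
  75.24212723  17.34889204] 17.175
```

View pics/w6.png

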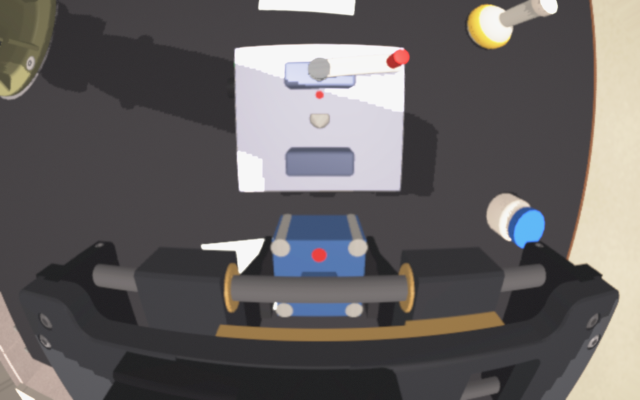

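View pics/w6c.png

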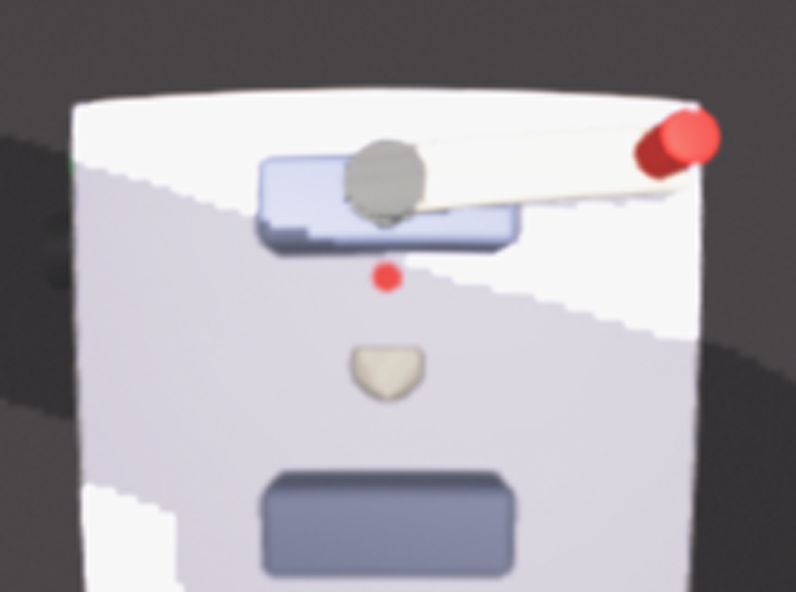

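```bash
python3 - <<'E'
from h import *
o,c=ld('w6')
def P(u,v,z): return onz(c,(215+(u+.5)/3.7-.5,20+(v+.5)/3.7-.5),z,o)
def pr(n,*p):
    q=P(*p); print(n,(q*1e3).round(1)); return q
for z in (.087,.06):
    print('z',z); pr('flat',388,346,z); pr('bot',388,402,z); pr('l',349,355,z); pr('r',427,355,z)
pr('dot',387,277,.06); pr('pivot',386,181,.108)
k=pr('knobtop',693,136,.136)
pr('ch- bl',263,577,.098);pr('ch- br',515,577,.098);pr('ch- tl',265,488,.098);pr('ch- tr',513,488,.098)
pr('ch+ bl',262,238,.098);pr('ch+ br',519,238,.098);pr('ch+ tl',263,157,.098)
pr('deck TL',75,103,.06);pr('deck TR',699,103,.06);pr('deck BL',86,591,.06);pr('deck BR',690,591,.06)
# held rotor
crop(c,255,200,385,330,6,'w6r.png')
E
```

```text
z 0.087
flat [ 520.8 -185.8   87. ]
bot [ 521.1 -199.2   87. ]
l [ 511.6 -188.1   87. ]
r [ 530.1 -187.7   87. ]
z 0.06
flat [ 520.9 -185.8   60. ]
bot [ 521.2 -200.6   60. ]
l [ 510.8 -188.3   60. ]
r [ 531.1 -188.    60. ]
dot [ 520.3 -167.6   60. ]
pivot [ 519.7 -148.9  108. ]
knobtop [ 580.3 -140.1  136. ]
ch- bl [ 492.3 -240.2   98. ]
ch- br [ 551.8 -239.1   98. ]
ch- tl [ 492.8 -219.    98. ]
ch- tr [ 550.4 -218.    98. ]
ch+ bl [ 491.8 -160.9   98. ]
ch+ br [ 550.1 -159.8   98. ]
ch+ tl [ 491.7 -141.8   98. ]
deck TL [ 436.8 -118.5   60. ]
deck TR [ 602.1 -115.4   60. ]
deck BL [ 438.8 -252.4   60. ]
deck BR [ 605.5 -249.4   60. ]
```

View pics/w6r.png

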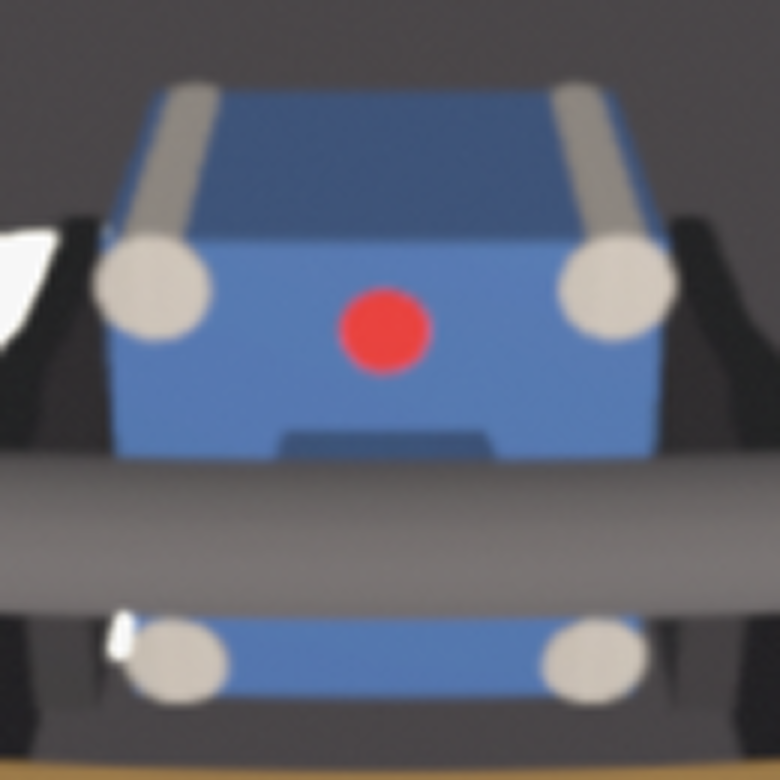

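```bash
python3 - <<'E'
from h import *
o,c=ld('w6')
def P(u,v,z): return onz(c,(255+(u+.5)/6-.5,200+(v+.5)/6-.5),z,o)
for z in(.2289,.2275):
    q=np.array([P(*p,z) for p in [(153,287),(617,285),(594,660),(178,660)]]); ce=q.mean(0); print((q*1e3).round(1),(ce-o['tool_pos'])*1e3)
    d=q[1]-q[0]; print(np.degrees(np.arctan2(d[1],d[0])))
d=P(386,332,.2289)-ce;print(np.degrees(np.arctan2(d[1],d[0])))
plan([.5209,-.1902,.16],91)
E
```

```text
[[ 502.9 -247.7  228.9]
 [ 539.7 -246.9  228.9]
 [ 540.3 -283.7  228.9]
 [ 503.7 -284.4  228.9]] [-1.67292998 -0.80222835 30.19486095]
1.2951305592042337
[[ 502.7 -248.4  227.5]
 [ 539.9 -247.6  227.5]
 [ 540.5 -284.7  227.5]
 [ 503.6 -285.4  227.5]] [-1.6574624  -1.64649847 28.79486095]
1.2951305592042093
90.88153150319259
n 3 end [ 0.5209 -0.1902  0.16  ] 91.01
[0.824, -0.013, 0.432, 0.003]
[0.825, -0.013, 0.432, 0.003]
[0.824, -0.013, 0.431, 0.003]
```

```bash
python3 - <<'E'
from h import *
print(np.round(ld('w6')[1]['tool_from_camera'],5))
for i in range(3):
    o,c=shot('wrist'); print(o['tool_pos'].round(5),o['tool_rot'].round(3),o['force'].round(2),o['joint_velocities'].round(2))
a=np.array(ld('w6')[0]['tool_from_camera'])
E
```

```text
[[-3.9000e-04 -9.5741e-01 -2.8873e-01  7.9850e-02]
 [ 1.0000e+00 -4.1000e-04  0.0000e+00 -1.6900e-03]
 [-1.2000e-04 -2.8873e-01  9.5741e-01 -1.6348e-01]
 [ 0.0000e+00  0.0000e+00  0.0000e+00  1.0000e+00]]
[ 0.52346 -0.26436  0.19886] [ 1.79991e+02 -4.20000e-02  9.11020e+01] [-0.44  0.79 -0.42] [-0.29 -0.46 -0.26  0.29  0.09  0.06 -0.02]
[ 0.5235  -0.2642   0.19896] [ 1.79989e+02 -2.00000e-02  9.11250e+01] [ 0.4   0.23 -0.98] [-0.23 -0.3   0.03  0.15  0.26 -0.04 -0.05]
[ 0.52347 -0.26426  0.19902] [ 1.79989e+02 -3.00000e-03  9.11250e+01] [-0.29 -0.96 -0.78] [ 0.   -0.1   0.16 -0.09  0.16 -0.04  0.01]
```

```bash
python3 - <<'E'
from h import *
S=[];Q=[];Ts=[]
for i in range(6):
    o,c=shot('wrist'); Ts.append(c['tool_from_camera'][:3,3].round(4))
    if i==0: c0=c
    a=c['color'].astype(int)
    red=(a[...,0]>110)&(a[...,0]>1.8*a[...,1])&(a[...,0]>1.8*a[...,2]); n,l,s,ce=cv2.connectedComponentsWithStats(red.astype(np.uint8))
    print([ (s[k,4],ce[k].round(1)) for k in range(1,n) if s[k,4]>8 and 290<ce[k][0]<350], o['tool_pos'].round(4))
print(Ts)
np.savez('w7.npz',**c,tool_pos=o['tool_pos'],tool_rot=o['tool_rot'])
crop(c,295,80,345,135,12,'w7c.png')
E
```

```text
[(np.int32(39), array([319.1,  94.7])), (np.int32(142), array([318.6, 254.7]))] [ 0.5234 -0.2644  0.199 ]
[(np.int32(36), array([319.2,  94.5])), (np.int32(142), array([318.6, 254.7]))] [ 0.5234 -0.2646  0.199 ]
[(np.int32(38), array([319.1,  94.4])), (np.int32(141), array([318.5, 254.7]))] [ 0.5233 -0.2648  0.199 ]
[(np.int32(39), array([319.3,  94.1])), (np.int32(142), array([318.6, 254.7]))] [ 0.5233 -0.265   0.199 ]
[(np.int32(37), array([319.2,  93.9])), (np.int32(141), array([318.5, 254.7]))] [ 0.5232 -0.2651  0.199 ]
[(np.int32(38), array([319.2,  93.8])), (np.int32(141), array([318.5, 254.7]))] [ 0.5232 -0.2652  0.199 ]
[array([ 0.0798, -0.0017, -0.1635]), array([ 0.0798, -0.0017, -0.1635]), array([ 0.0798, -0.0017, -0.1635]), array([ 0.0798, -0.0017, -0.1635]), array([ 0.0798, -0.0017, -0.1635]), array([ 0.0798, -0.0017, -0.1635])]
```

View pics/w7c.png

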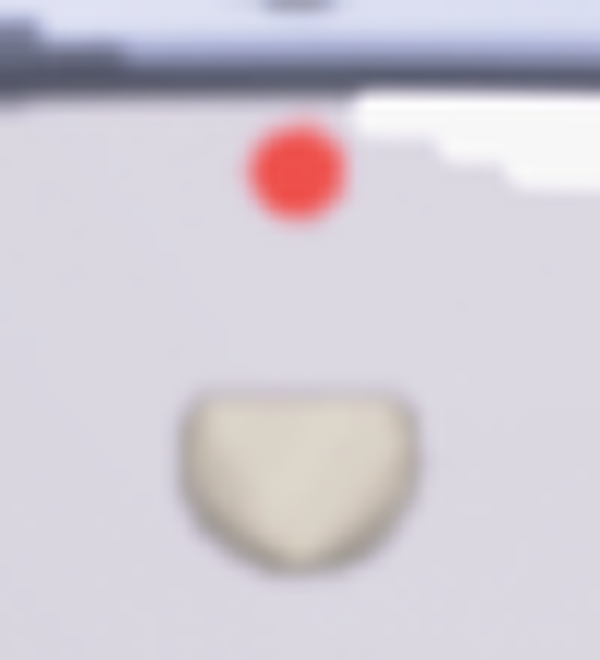

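{"op": "carry_out", "data": {
  "plan": [
    {"dx": 0.837,"dy": 0.009,"dz": 0,"rx": 0,"ry": 0,"rz": 0,"fingers": 1},
    {"dx": 0.837,"dy": 0.009,"dz": 0,"rx": 0,"ry": 0,"rz": 0,"fingers": 1},
    {"dx": 0.837,"dy": 0.009,"dz": 0,"rx": 0,"ry": 0,"rz": 0,"fingers": 1},
    {"dx": 0,"dy": 0,"dz": 0,"rx": 0,"ry": 0,"rz": 0,"fingers": 1},
    {"dx": 0,"dy": 0,"dz": 1,"rx": 0,"ry": 0,"rz": 0,"fingers": 1},
    {"dx": 0,"dy": 0,"dz": 1,"rx": 0,"ry": 0,"rz": 0,"fingers": 1},
    {"dx": 0,"dy": 0,"dz": 1,"rx": 0,"ry": 0,"rz": 0,"fingers": 1},
    {"dx": 0,"dy": 0,"dz": 0,"rx": 0,"ry": 0,"rz": 0,"fingers": 1},
    {"dx": 0,"dy": 0,"dz": 0,"rx": 0,"ry": 0,"rz": 0,"fingers": 1},
    {"dx": 0,"dy": 0,"dz": 0,"rx": 0,"ry": 0,"rz": 0,"fingers": 1}
  ]
}}

```text
time_s: 18.92
tool_pos: [0.5237, -0.1905, 0.1104]
tool_rot: [179.9, 0.1, 91.0]
force: [-0.4, -0.9, -0.9]
grip_width: 0.0442
```

```bash
python3 - <<'E'
from h import *
o,c=keep('wrist','w8')
o,s=keep('side','s8')
print(o['tool_pos'],o['tool_rot'],o['force'])
crop(s,300,210,420,310,6,'s8c.png')
E
```

```text
[ 0.52352822 -0.19054326  0.11026873] [1.79881906e+02 7.90426468e-02 9.10059513e+01] [-0.1186577  -0.31975926 -1.76058611]
```

View pics/w8.png

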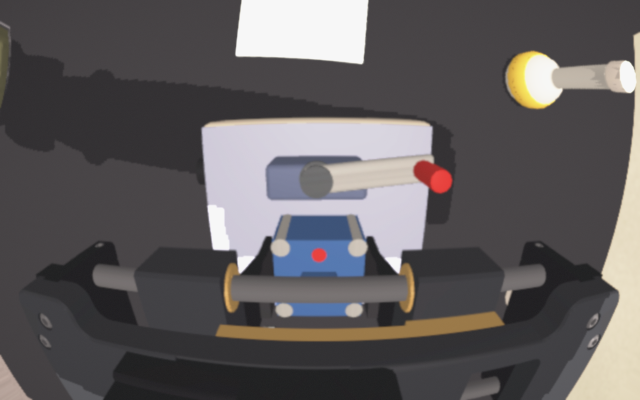

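View pics/s8c.png

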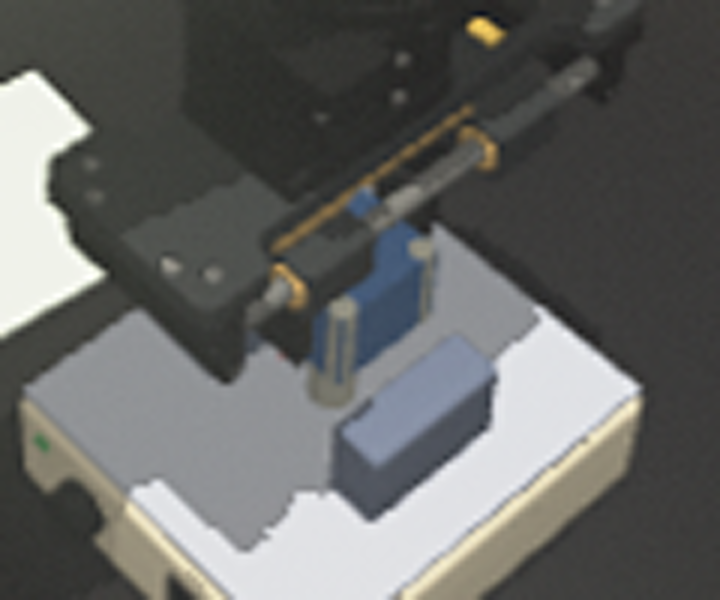

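```bash
python3 - <<'E'
from h import *
o,c=ld('w8'); crop(c,195,110,455,240,3,'w8a.png'); crop(c,255,200,385,330,6,'w8r.png'); print(c['tool_from_camera'].round(4))
E
```

```text
[[-4.000e-04 -9.574e-01 -2.887e-01  7.980e-02]
 [ 1.000e+00 -4.000e-04  0.000e+00 -1.700e-03]
 [-1.000e-04 -2.887e-01  9.574e-01 -1.635e-01]
 [ 0.000e+00  0.000e+00  0.000e+00  1.000e+00]]
```

View pics/w8a.png

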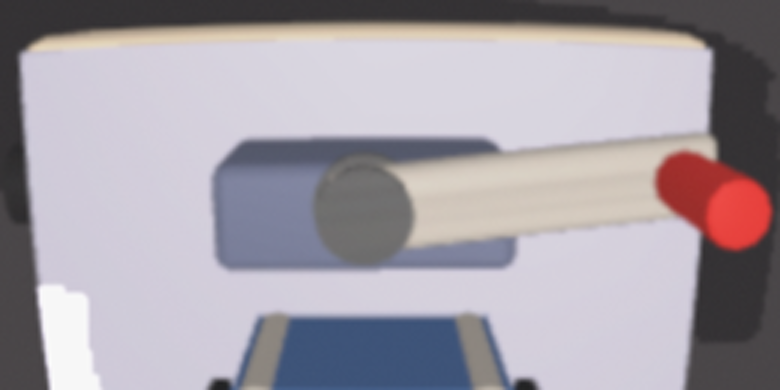

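View pics/w8r.png

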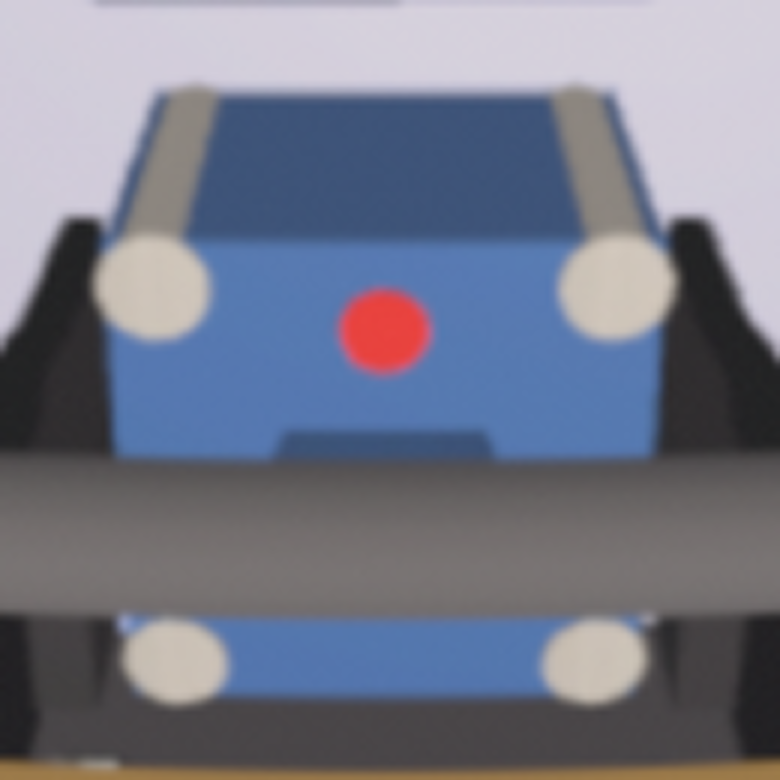

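```bash
python3 - <<'E'
from h import *
o,c=ld('w8'); tp=o['tool_pos']
def A(u,v,z): return onz(c,(195+(u+.5)/3-.5,110+(v+.5)/3-.5),z,o)
def B(u,v,z): return onz(c,(255+(u+.5)/6-.5,200+(v+.5)/6-.5),z,o)
r=np.array([B(*p,tp[2]+.0302) for p in [(153,287),(617,287),(594,660),(176,660)]]).mean(0)
print('rotor',r.round(4),tp)
for n,u,v,z in [('ch bl',216,268,.098),('ch br',515,268,.098),('TL',22,52,.06),('TR',711,48,.06),('L',50,388,.06),('R',688,388,.06),('piv',364,212,.108),('knob',739,214,.136)]: print(n,(A(u,v,z)*1e3).round(1))
E
```

```text
rotor [ 0.5219 -0.1913  0.1406] [ 0.5236848  -0.19054666  0.11041391]
ch bl [ 490.4 -161.8   98. ]
ch br [ 549.8 -160.9   98. ]
TL [ 437.2 -119.8   60. ]
TR [ 601.5 -116.3   60. ]
L [ 438.2 -206.2   60. ]
R [ 604.8 -203.5   60. ]
piv [ 519.7 -147.8  108. ]
knob [ 579.9 -140.3  136. ]
```

{"op": "carry_out", "data": {
  "plan": [
    {"dx": 0.027,"dy": -0.033,"dz": 0,"rx": 0,"ry": 0,"rz": 0,"fingers": 1},
    {"dx": 0,"dy": 0,"dz": 0.2,"rx": 0,"ry": 0,"rz": 0,"fingers": 1},
    {"dx": 0,"dy": 0,"dz": 0.2,"rx": 0,"ry": 0,"rz": 0,"fingers": 1},
    {"dx": 0,"dy": 0,"dz": 0,"rx": 0,"ry": 0,"rz": 0,"fingers": 1},
    {"dx": 0,"dy": 0,"dz": 0,"rx": 0,"ry": 0,"rz": 0,"fingers": 1}
  ]
}}

```text
time_s: 19.65
tool_pos: [0.5216, -0.1893, 0.0967]
tool_rot: [-180.0, -0.0, 91.0]
force: [0.2, -0.9, -1.6]
grip_width: 0.0438
```

{"op": "carry_out", "data": {
  "plan": [
    {"dx": -0.01,"dy": 0.015,"dz": 0,"rx": 0,"ry": 0,"rz": 0,"fingers": 1},
    {"dx": 0,"dy": 0,"dz": 0,"rx": 0,"ry": 0,"rz": 0,"fingers": 1},
    {"dx": 0,"dy": 0,"dz": 0,"rx": 0,"ry": 0,"rz": 0,"fingers": 1}
  ]
}}

```text
time_s: 20.02
tool_pos: [0.5221, -0.1897, 0.0969]
tool_rot: [180.0, 0.0, 91.0]
force: [0.0, 0.2, -0.7]
grip_width: 0.0436
```

{"op": "carry_out", "data": {
  "plan": [
    {"dx": 0,"dy": 0,"dz": 0,"rx": 0,"ry": 0,"rz": 0,"fingers": 1},
    {"dx": 0,"dy": 0,"dz": 0,"rx": 0,"ry": 0,"rz": 0,"fingers": 1},
    {"dx": 0,"dy": 0,"dz": 0,"rx": 0,"ry": 0,"rz": 0,"fingers": 1}
  ]
}}

```text
time_s: 20.4
tool_pos: [0.522, -0.1896, 0.0968]
tool_rot: [-180.0, 0.0, 91.0]
force: [0.9, -0.6, -0.1]
grip_width: 0.0438
```

Close to target. Probe down 3 mm at a time.

{"op": "carry_out", "data": {
  "plan": [
    {"dx": 0,"dy": 0.01,"dz": 0.1,"rx": 0,"ry": 0,"rz": 0,"fingers": 1},
    {"dx": 0,"dy": 0,"dz": 0,"rx": 0,"ry": 0,"rz": 0,"fingers": 1},
    {"dx": 0,"dy": 0,"dz": 0,"rx": 0,"ry": 0,"rz": 0,"fingers": 1}
  ]
}}

```text
time_s: 20.78
tool_pos: [0.5223, -0.1896, 0.0938]
tool_rot: [-180.0, -0.0, 91.0]
force: [-0.1, 0.3, -1.1]
grip_width: 0.0439
```

{"op": "carry_out", "data": {
  "plan": [
    {"dx": 0,"dy": 0,"dz": 0.1,"rx": 0,"ry": 0,"rz": 0,"fingers": 1},
    {"dx": 0,"dy": 0,"dz": 0,"rx": 0,"ry": 0,"rz": 0,"fingers": 1},
    {"dx": 0,"dy": 0,"dz": 0,"rx": 0,"ry": 0,"rz": 0,"fingers": 1}
  ]
}}

```text
time_s: 21.15
tool_pos: [0.5223, -0.1896, 0.0908]
tool_rot: [-180.0, 0.0, 91.0]
force: [0.7, -1.0, -0.3]
grip_width: 0.0441
```

{"op": "carry_out", "data": {
  "plan": [
    {"dx": 0,"dy": 0,"dz": 0.1,"rx": 0,"ry": 0,"rz": 0,"fingers": 1},
    {"dx": 0,"dy": 0,"dz": 0.1,"rx": 0,"ry": 0,"rz": 0,"fingers": 1},
    {"dx": 0,"dy": 0,"dz": 0,"rx": 0,"ry": 0,"rz": 0,"fingers": 1}
  ]
}}

```text
time_s: 21.52
tool_pos: [0.5222, -0.1897, 0.0845]
tool_rot: [-180.0, -0.0, 91.0]
force: [-1.6, 0.0, -1.4]
grip_width: 0.0438
```

{"op": "carry_out", "data": {
  "plan": [
    {"dx": 0,"dy": 0,"dz": 0.1,"rx": 0,"ry": 0,"rz": 0,"fingers": 1},
    {"dx": 0,"dy": 0,"dz": 0.1,"rx": 0,"ry": 0,"rz": 0,"fingers": 1},
    {"dx": 0,"dy": 0,"dz": 0,"rx": 0,"ry": 0,"rz": 0,"fingers": 1}
  ]
}}

```text
time_s: 21.9
tool_pos: [0.5221, -0.1897, 0.0785]
tool_rot: [-180.0, -0.0, 91.0]
force: [0.4, -0.3, -0.9]
grip_width: 0.0437
```

{"op": "carry_out", "data": {
  "plan": [
    {"dx": 0,"dy": 0,"dz": 0.1,"rx": 0,"ry": 0,"rz": 0,"fingers": 1},
    {"dx": 0,"dy": 0,"dz": 0.1,"rx": 0,"ry": 0,"rz": 0,"fingers": 1},
    {"dx": 0,"dy": 0,"dz": 0.1,"rx": 0,"ry": 0,"rz": 0,"fingers": 1},
    {"dx": 0,"dy": 0,"dz": 0,"rx": 0,"ry": 0,"rz": 0,"fingers": 1},
    {"dx": 0,"dy": 0,"dz": 0,"rx": 0,"ry": 0,"rz": 0,"fingers": 1}
  ]
}}

```text
time_s: 22.52
tool_pos: [0.5223, -0.1897, 0.0698]
tool_rot: [-180.0, 0.0, 91.0]
force: [-0.2, -0.5, -0.5]
grip_width: 0.0439
```

{"op": "carry_out", "data": {
  "plan": [
    {"dx": 0,"dy": 0,"dz": 0.1,"rx": 0,"ry": 0,"rz": 0,"fingers": 1},
    {"dx": 0,"dy": 0,"dz": 0,"rx": 0,"ry": 0,"rz": 0,"fingers": 1},
    {"dx": 0,"dy": 0,"dz": 0,"rx": 0,"ry": 0,"rz": 0,"fingers": 1}
  ]
}}

```text
time_s: 22.9
tool_pos: [0.5223, -0.1897, 0.0668]
tool_rot: [-180.0, 0.0, 91.0]
force: [0.1, -0.4, -0.1]
grip_width: 0.044
```

{"op": "carry_out", "data": {
  "plan": [
    {"dx": 0,"dy": 0,"dz": 0.05,"rx": 0,"ry": 0,"rz": 0,"fingers": 1},
    {"dx": 0,"dy": 0,"dz": 0,"rx": 0,"ry": 0,"rz": 0,"fingers": 1},
    {"dx": 0,"dy": 0,"dz": 0,"rx": 0,"ry": 0,"rz": 0,"fingers": 1}
  ]
}}

```text
time_s: 23.28
tool_pos: [0.5225, -0.1897, 0.0659]
tool_rot: [180.0, 0.0, 91.0]
force: [-0.9, 0.4, 5.4]
grip_width: 0.0435
```

{"op": "carry_out", "data": {
  "plan": [
    {"dx": 0,"dy": 0,"dz": 0,"rx": 0,"ry": 0,"rz": 0,"fingers": -1},
    {"dx": 0,"dy": 0,"dz": 0,"rx": 0,"ry": 0,"rz": 0,"fingers": -1},
    {"dx": 0,"dy": 0,"dz": 0,"rx": 0,"ry": 0,"rz": 0,"fingers": -1},
    {"dx": 0,"dy": 0,"dz": 0,"rx": 0,"ry": 0,"rz": 0,"fingers": -1},
    {"dx": 0,"dy": 0,"dz": 0,"rx": 0,"ry": 0,"rz": 0,"fingers": -1},
    {"dx": 0,"dy": 0,"dz": -0.5,"rx": 0,"ry": 0,"rz": 0,"fingers": -1},
    {"dx": 0,"dy": 0,"dz": -1,"rx": 0,"ry": 0,"rz": 0,"fingers": -1},
    {"dx": 0,"dy": 0,"dz": -1,"rx": 0,"ry": 0,"rz": 0,"fingers": -1},
    {"dx": 0,"dy": 0,"dz": -1,"rx": 0,"ry": 0,"rz": 0,"fingers": -1},
    {"dx": 0,"dy": 0,"dz": -1,"rx": 0,"ry": 0,"rz": 0,"fingers": -1},
    {"dx": 0,"dy": 0,"dz": 0,"rx": 0,"ry": 0,"rz": 0,"fingers": -1},
    {"dx": 0,"dy": 0,"dz": 0,"rx": 0,"ry": 0,"rz": 0,"fingers": -1}
  ]
}}

```text
time_s: 24.78
tool_pos: [0.5221, -0.1896, 0.2003]
tool_rot: [-180.0, 0.0, 91.0]
force: [-0.2, -0.2, -0.3]
grip_width: 0.0868
```

```bash
python3 - <<'E'
from h import *
o,c=keep('wrist','w9')
print(o['tool_pos'],o['tool_rot'],o['force'],o['time_s'])
E
```

```text
[ 0.52206203 -0.18958523  0.20025878] [-1.79982089e+02  1.92617198e-02  9.10182503e+01] [-0.17373659 -0.24252373 -0.31984921] 24.775
```

View pics/w9.png

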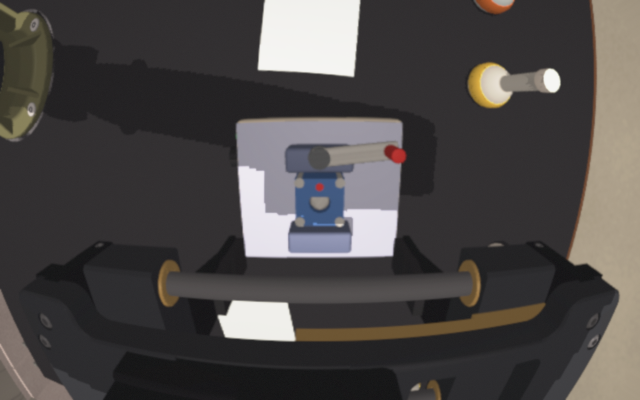

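{"op": "carry_out", "data": {
  "plan": [
    {"dx": 0.545,"dy": 0.669,"dz": 0,"rx": 0,"ry": 0,"rz": 0,"fingers": 0.3},
    {"dx": 0.545,"dy": 0.669,"dz": 0,"rx": 0,"ry": 0,"rz": 0,"fingers": 0.3},
    {"dx": 0.545,"dy": 0.669,"dz": 0,"rx": 0,"ry": 0,"rz": 0,"fingers": 0.3},
    {"dx": 0,"dy": 0,"dz": 0.5,"rx": 0,"ry": 0,"rz": 0,"fingers": 0.3},
    {"dx": 0,"dy": 0,"dz": 0.5,"rx": 0,"ry": 0,"rz": 0,"fingers": 0.3},
    {"dx": 0,"dy": 0,"dz": 0,"rx": 0,"ry": 0,"rz": 0,"fingers": 0.3},
    {"dx": 0,"dy": 0,"dz": 0,"rx": 0,"ry": 0,"rz": 0,"fingers": 0.3}
  ]
}}

```text
time_s: 25.7
tool_pos: [0.5812, -0.1404, 0.1702]
tool_rot: [-180.0, 0.0, 90.9]
force: [-0.5, 0.3, 0.2]
grip_width: 0.0322
```

```bash
python3 - <<'E'
from h import *
o,c=keep('wrist','w10')
print(o['tool_pos'],o['tool_rot'],o['force'],o['time_s'])
E
```

```text
[ 0.58116782 -0.14041188  0.17021167] [-1.79972498e+02  2.41661606e-02  9.09453243e+01] [-0.52216662  0.29655083  0.18566602] 25.7
```

View pics/w10.png

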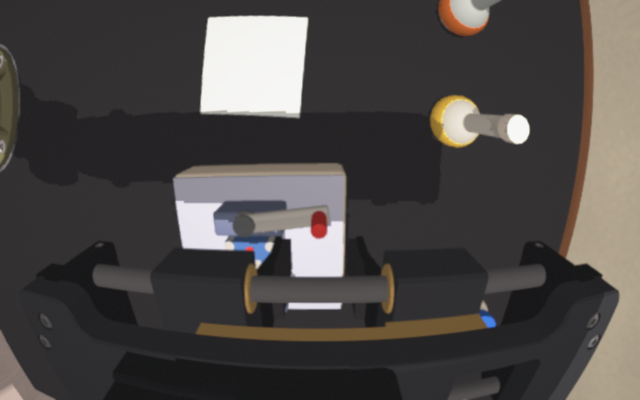

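{"op": "carry_out", "data": {
  "plan": [
    {"dx": 0.03,"dy": 0,"dz": 0.65,"rx": 0,"ry": 0,"rz": 0,"fingers": 0.3},
    {"dx": 0,"dy": 0,"dz": 0.65,"rx": 0,"ry": 0,"rz": 0,"fingers": 0.3},
    {"dx": 0,"dy": 0,"dz": 0.6,"rx": 0,"ry": 0,"rz": 0,"fingers": 0.3},
    {"dx": 0,"dy": 0,"dz": 0,"rx": 0,"ry": 0,"rz": 0,"fingers": 0.3},
    {"dx": 0,"dy": 0,"dz": 0,"rx": 0,"ry": 0,"rz": 0,"fingers": 0.3}
  ],
  "force": 8
}}

```text
time_s: 26.38
tool_pos: [0.582, -0.1385, 0.1135]
tool_rot: [180.0, -0.0, 91.0]
force: [0.3, 0.2, -0.5]
grip_width: 0.0305
```

{"op": "carry_out", "data": {
  "plan": [
    {"dx": 0,"dy": 0,"dz": 0,"rx": 0,"ry": 0,"rz": 0,"fingers": 1},
    {"dx": 0,"dy": 0,"dz": 0,"rx": 0,"ry": 0,"rz": 0,"fingers": 1},
    {"dx": 0,"dy": 0,"dz": 0,"rx": 0,"ry": 0,"rz": 0,"fingers": 1},
    {"dx": 0,"dy": 0,"dz": 0,"rx": 0,"ry": 0,"rz": 0,"fingers": 1}
  ],
  "force": 8
}}

```text
time_s: 26.88
tool_pos: [0.5811, -0.1388, 0.1137]
tool_rot: [-179.9, 0.0, 91.0]
force: [-4.2, -0.3, 4.8]
grip_width: 0.0121
```

{"op": "carry_out", "data": {
  "plan": [
    {"dx": -0.165,"dy": 0.012,"dz": 0,"rx": 0,"ry": 0,"rz": 0.475,"fingers": 1},
    {"dx": -0.165,"dy": 0.012,"dz": 0,"rx": 0,"ry": 0,"rz": 0.475,"fingers": 1},
    {"dx": -0.165,"dy": 0.012,"dz": 0,"rx": 0,"ry": 0,"rz": 0.475,"fingers": 1},
    {"dx": -0.165,"dy": 0.012,"dz": 0,"rx": 0,"ry": 0,"rz": 0.475,"fingers": 1},
    {"dx": -0.165,"dy": 0.012,"dz": 0,"rx": 0,"ry": 0,"rz": 0.475,"fingers": 1},
    {"dx": -0.165,"dy": 0.012,"dz": 0,"rx": 0,"ry": 0,"rz": 0.475,"fingers": 1}
  ]
}}

```text
time_s: 27.62
tool_pos: [0.5787, -0.1677, 0.1138]
tool_rot: [179.9, -0.0, 62.4]
force: [-1.0, 1.2, 3.0]
grip_width: 0.0115
```

{"op": "carry_out", "data": {
  "plan": [
    {"dx": -0.165,"dy": 0.012,"dz": 0,"rx": 0,"ry": 0,"rz": 0.475,"fingers": 1},
    {"dx": -0.165,"dy": 0.012,"dz": 0,"rx": 0,"ry": 0,"rz": 0.475,"fingers": 1},
    {"dx": -0.165,"dy": 0.012,"dz": 0,"rx": 0,"ry": 0,"rz": 0.475,"fingers": 1},
    {"dx": -0.165,"dy": 0.012,"dz": 0,"rx": 0,"ry": 0,"rz": 0.475,"fingers": 1},
    {"dx": -0.165,"dy": 0.012,"dz": 0,"rx": 0,"ry": 0,"rz": 0.475,"fingers": 1},
    {"dx": -0.165,"dy": 0.012,"dz": 0,"rx": 0,"ry": 0,"rz": 0.475,"fingers": 1},
    {"dx": -0.165,"dy": 0.012,"dz": 0,"rx": 0,"ry": 0,"rz": 0.475,"fingers": 1}
  ]
}}

```text
time_s: 28.5
tool_pos: [0.5587, -0.1959, 0.1138]
tool_rot: [179.8, -0.1, 29.1]
force: [1.7, -1.5, 0.4]
grip_width: 0.0113
```

```bash
python3 - <<'E'
from h import *
o,c=keep('wrist','w11')
d=o['tool_pos'][:2]-[.5216,-.1477]
print(o['tool_pos'],o['tool_rot'],o['force'],o['qpos'],np.hypot(*d),np.degrees(np.arctan2(d[1],d[0])))
E
```

```text
[ 0.55869817 -0.1959113   0.11382368] [ 1.79832573e+02 -1.36727493e-01  2.91097570e+01] [ 1.7398449  -1.45064826  0.42648724] [ 44.12287355  18.59829514 -32.49731477  98.52017854  10.8628078
  65.80783218 -52.34776428] 0.06083259161851664 -52.42203308307269
```

View pics/w11.png

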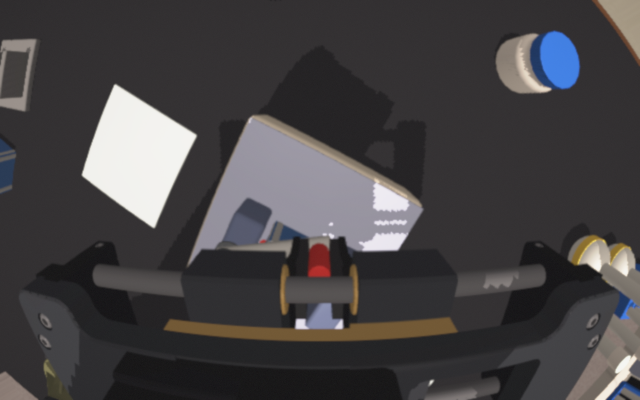

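{"op": "carry_out", "data": {
  "plan": [
    {"dx": -0.165,"dy": 0.012,"dz": 0,"rx": 0,"ry": 0,"rz": 0.475,"fingers": 1},
    {"dx": -0.165,"dy": 0.012,"dz": 0,"rx": 0,"ry": 0,"rz": 0.475,"fingers": 1},
    {"dx": -0.165,"dy": 0.012,"dz": 0,"rx": 0,"ry": 0,"rz": 0.475,"fingers": 1},
    {"dx": -0.165,"dy": 0.012,"dz": 0,"rx": 0,"ry": 0,"rz": 0.475,"fingers": 1},
    {"dx": -0.165,"dy": 0.012,"dz": 0,"rx": 0,"ry": 0,"rz": 0.475,"fingers": 1},
    {"dx": -0.165,"dy": 0.012,"dz": 0,"rx": 0,"ry": 0,"rz": 0.475,"fingers": 1},
    {"dx": -0.165,"dy": 0.012,"dz": 0,"rx": 0,"ry": 0,"rz": 0.475,"fingers": 1},
    {"dx": 0,"dy": 0,"dz": 0,"rx": 0,"ry": 0,"rz": 0,"fingers": 1}
  ]
}}

```text
time_s: 29.55
tool_pos: [0.5252, -0.2085, 0.1138]
tool_rot: [179.8, -0.1, -4.0]
force: [-0.8, -5.2, 0.8]
grip_width: 0.0115
```

{"op": "carry_out", "data": {
  "plan": [
    {"dx": -0.08,"dy": 0.01,"dz": 0,"rx": 0,"ry": 0,"rz": 0.2,"fingers": 1},
    {"dx": -0.05,"dy": 0,"dz": 0,"rx": 0,"ry": 0,"rz": 0,"fingers": 1},
    {"dx": 0,"dy": 0,"dz": 0,"rx": 0,"ry": 0,"rz": 0,"fingers": 1}
  ]
}}

```text
time_s: 29.92
tool_pos: [0.5241, -0.2085, 0.114]
tool_rot: [179.8, -0.4, -5.9]
force: [7.3, -6.6, -3.4]
grip_width: 0.0115
```

{"op": "carry_out", "data": {
  "plan": [
    {"dx": 0.03,"dy": 0,"dz": 0,"rx": 0,"ry": 0,"rz": 0,"fingers": 0.3},
    {"dx": 0,"dy": 0,"dz": 0,"rx": 0,"ry": 0,"rz": 0,"fingers": 0.3},
    {"dx": 0,"dy": 0,"dz": 0,"rx": 0,"ry": 0,"rz": 0,"fingers": 0.3},
    {"dx": 0,"dy": 0,"dz": -0.5,"rx": 0,"ry": 0,"rz": 0,"fingers": 0.3},
    {"dx": 0,"dy": 0,"dz": -1,"rx": 0,"ry": 0,"rz": 0,"fingers": 0.3},
    {"dx": 0,"dy": 0,"dz": -1,"rx": 0,"ry": 0,"rz": 0,"fingers": 0.3},
    {"dx": 0,"dy": 0,"dz": -1,"rx": 0,"ry": 0,"rz": 0,"fingers": 0.3},
    {"dx": -0.8,"dy": 0,"dz": 0,"rx": 0,"ry": 0,"rz": 0,"fingers": 0.3},
    {"dx": -0.8,"dy": 0,"dz": 0,"rx": 0,"ry": 0,"rz": 0,"fingers": 0.3},
    {"dx": -0.8,"dy": 0,"dz": 0,"rx": 0,"ry": 0,"rz": 0,"fingers": 0.3},
    {"dx": 0,"dy": 0,"dz": 0,"rx": 0,"ry": 0,"rz": 0,"fingers": 0.3},
    {"dx": 0,"dy": 0,"dz": 0,"rx": 0,"ry": 0,"rz": 0,"fingers": 0.3}
  ]
}}

```text
time_s: 31.42
tool_pos: [0.4512, -0.1988, 0.2192]
tool_rot: [180.0, -0.1, -6.0]
force: [0.1, 0.3, -0.0]
grip_width: 0.0307
```

```bash
python3 - <<'E'
from h import *
o,c=keep('wrist','w12')
print(o['tool_pos'],o['tool_rot'],o['force'],o['time_s'])
o,s=keep('scene','sc12')
E
```

```text
[ 0.45124318 -0.19882235  0.21920316] [ 1.79966760e+02 -9.69081220e-02 -5.95630656e+00] [ 0.07020872  0.27507204 -0.01076921] 31.425
```

View pics/w12.png

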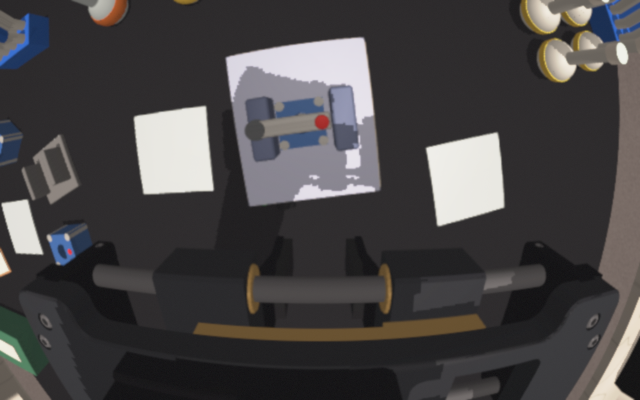

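View pics/sc12.png

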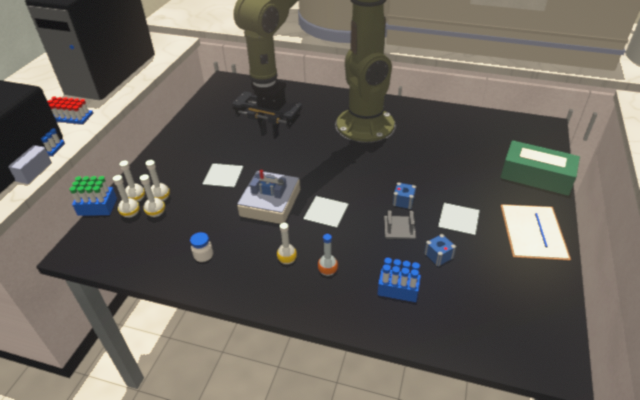

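```bash
python3 - <<'E'
from h import *
o,c=ld('w12')
p=onz(c,(255,130),.108,o);k=onz(c,(322,122),.136,o);d=k-p
print(p,k,np.hypot(*d[:2]),'retainer rad',np.radians(10+1-np.degrees(np.arctan2(d[1],d[0]))))
E
```

```text
[ 0.51993418 -0.14861606  0.108     ] [ 0.52074708 -0.20850514  0.136     ] 0.05989459694204967 retainer rad 1.7492100666951178
```

Retainer measures ≈1.75 rad (at its stop), nothing is touched, and the flasks and jar have not moved. Handing in.

```bash
python3 - <<'E'
from h import *
print(ticket.sign_off())
E
```

```text
the job is handed in; nothing more can be done
None
```

The rotor is refitted on the pump shaft, the retainer is swung across it to its stop, and the job was handed in at about 31 s of the 72 s allowed. No verdict is reported.

**What I did**
- I gripped the rotor in its cradle along its own x and stood it on the nearest mat (0.51 m from the base), turned a quarter turn so its flat faced the pump's +y.
- I let go, took it again by its other two sides, and lowered it onto the shaft. It met no noticeable force until about 5 N at the deck, where the tool stood the same 5.9 mm above the rotor's underside as when I gripped it on the mat, so it is fully home.
- I let go, gripped the knob, and swung the retainer about 97° until about 7 N showed it was against its stop. Then I released it and backed off.

**Last checks**
- The final wrist picture shows the arm lying across the rotor, with a measured retainer angle of about 1.75 rad against the stop at 1.746.
- The final scene picture shows both flasks and the jar where they started.
- The tool force is about zero.

**What disagreed**
- The wrist camera placed things up to about 1.7 mm off from the tool position. I aligned the rotor from the offset between it and the shaft seen in one picture.
- I did not measure the seated rotor's tilt or centring after release; I only saw it between the cheeks with its red dot towards +y.

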